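# Switch on the lamp supply from over its top with the pull hook

### The arm

A 6-joint arm with a two-finger parallel gripper is mounted at the origin on the work surface. World frame = base frame: x ahead of the robot, y to its left, z up, the work surface at z = 0. Lengths are in mm, angles in rad, forces in N, time in s.
With the tool pointing down it reaches from about 425 to 950 mm from the base axis. Payload 14.7 kg.
Tool frame: the origin (TCP) lies on the centre line of the jaws, within the pads' length; the fingertips stand 19 mm ahead of it and the grasp point (between the pads) is the TCP (ctrl.tips_ahead is the distance from the TCP to the fingertips, in mm); z points along the fingers, y is the line along which they close (so a half turn about z gives the same grasp; the last joint's range is limited). The gripper opens to 85 mm and grips with 20 to 120 N. Pads are 22 mm wide; open, the fingers measure 114 mm over their backs; the gripper's body (76 mm by 85 mm) begins 54 mm behind the grasp point. The pads swing forward as they close: fully open they stand 13 mm farther back than shut.
Start: joints at [1.232, 0.48, 1.596, -0, 1.065, -0.047], TCP at [186.965, 622.524, 225.197] pointing down, gripper open.
Joint ranges: [-2.75, 2.75], [-0.82, 2.05], [0.23, 2.67], [-1.56, 4.7], [0.09, 2.69], [-2.92, 2.92]. Speed limits (rad/s): [1.89, 1.89, 2.39, 3.01, 3.01, 3.01].

### API

Orientations are given as a 3x3 rotation matrix whose columns are the frame's x, y, z axes.
In Python, from cell import ctrl gives the robot as it stands.
- The arm moves only by the tool drive_tool, never from a script. Its argument "steps" is a list that holds one entry, the list of rows, each a list of 7 numbers: the shift along the tool's x, y, z in mm, then the turn, a rotation vector about the tool's x, y, z in rad, then the finger opening in mm, from 0 to 85.4. In form: [[[x, y, z, rx, ry, rz, gripper], ...]]. A call has exactly 10 rows; each row shifts and turns the commanded pose from where the row before left it, along the tool's axes as they then stand; what a row does not reach is not made up. A row lasts 1/12 s, in which the tool goes at most 41.7 mm and 7.16 degrees, less where a joint would pass 70% of its speed; a pose out of reach is approached as far as the arm can. A call is refused whole if a number of a shift passes 41.7 or a number of a turn 0.125, either way. A call with a gripper value outside its range is refused whole. The fingers move at their own pace and stop on an object; "newtons" is the grip in N (left out, the last holds). Time passes only in rows, so rows that do not move let the fingers close, or fill a call up. It gives the time, the measured TCP pose, the force, the opening and the grip force at its end, in the units of the state.
- ctrl.state(): the state, without advancing time (a new reading comes with each control period).
- ctrl.camera(name): name is "scene" or "top" or "wrist"; returns (picture, depth): 420x560x3 uint8, red, green, blue; 420x560 float32, mm along the optical axis (not along the pixel's ray), 0 where there is no reading.
- ctrl.calibration(name): a dict with "fx", "fy", "cx", "cy" (pixels), "camera_from_world" (4x4, takes a point from world to camera coordinates); the wrist camera has in their place "T_tool_cam" (4x4, takes a point from camera to tool coordinates, whose origin is the TCP and whose axes are the flange's). Camera axes: x right, y up, looking along -z (the intrinsics and any distortion apply to the point x, -y, -z); pixel columns grow to the right and rows downward; lengths in mm; the calibration is good to about 2 mm. A picture is of the moment at which its call begins: read the wrist's pose just before it. calibration takes no time and is no camera call.
- ctrl.sign_off(): hands the job in; it is judged then, once.
The state is a dict: "time": time; "joints": joint angles; "qd": joint speeds; "joint_efforts": joint torques, N m; "ee_pos": TCP position; "tcp_rot": TCP orientation; "contact_force": force on the tool from outside, world axes, zero at the start; "wrist_torque": the same for the moment, N m; "opening": finger opening in mm; "finger_force": force on a finger pad.
Only numpy, scipy, OpenCV 4.12 (cv2) and the standard library are available. Lean on these libraries where they do the work, as an engineer would, in place of code of your own. Each camera call takes 0.05 s, during which the arm holds its last target. There are 200 camera calls.

### The job

The microscope's lamp supply is fed by the red breaker toggle on its back panel, under the shelf and out of the hand's reach: take the orange-handled pull hook from the tool rack, reach with it over the supply, find the toggle and gently lift the toggle all the way up until it latches. Then hang the hook back in its free slot on the rack and let go. Touch the supply only with the hook, do not shift or tip the supply, do not knock the shelf, and leave the things on the supply and everything else standing where they are.

Things in the scene. Friction and masses are not known exactly. Their poses are not given: they have to be found in the camera images.
- hook: Pull hook, 0.16 kg: 8 mm steel rod bent square once, orange handle. Origin on the shaft's axis at the underside of a steel flange (32 mm across, 5 mm thick); z up the shaft to the handle. From the origin the shaft runs 160 mm down to the bend, then the leg 65 mm along -x (plus a 4 mm round end). It hangs upright in a rack slot, flange on the top plate, leg pointing roughly out of the rack's front
- hook_grip (a point): middle of the hook's handle, on the axis 38 mm above the hook's origin: a block from 5 to 71 mm above the origin, flat-sided, 20 mm thick along the hook's y (grip it across this) and 28 mm along its x
- hook_bend (a point): the hook's bend: where the centre lines of shaft and leg meet, 160 mm below the hook's origin
- rack: Tool rack fixed to the bench, 130 deep (x), 190 wide (y), origin under the middle of its base plate, open front to its -x. Back panel at x = 51 to 59 mm; top plate x = -45 to 59 mm, 8 mm thick, upper face 198 mm high, with two slots 14 mm wide, open to the front, ending at x = 7 mm. A lip 6 mm high on its front edge (x = -45 to -40 mm), open at the slots, keeps flanges in
- slot_a (a point): rest place of a hung tool in the rack's slot at y = -50 mm: on the top plate's upper face, 0 mm in x. A tool hangs there when its origin is at this point
- slot_b (a point): the same for the slot at y = +50 mm; the hook starts in one of the slots and the screwdriver in the other
- driver: screwdriver with yellow handle (26 mm across, 89 mm tall above the plate) hanging in the other slot; leave it
- supply: Lamp power supply, white box standing loose on four rubber feet, about 3.4 kg: 180 deep (x), 220 wide (y), 112 high; origin at the bench under its middle. Front to -x; its back panel is the face at x = +90 mm. The toggle comes out of the back panel somewhere between y = -45 and +45 mm, differently each time: its place is not measured, so see it or feel for it along the panel
- switch (a joint): Red breaker toggle, rad: 0 = down (off), 0.5 = fully up (on). Flat paddle 14 mm wide, 6 mm thick, swinging in the supply's x-z plane about a pivot 30 mm inside the back panel, 75 mm above the bench; its end, 62 mm from the pivot, stands 30 mm out of the panel, at 60 mm height when off, 90 when on. 1.5 to 3 N at its end lift it. Below about 0.43 it falls back; beyond, it snaps up and stays
- shelf: Instrument shelf fixed over the back of the supply; origin on the bench near the supply's origin. Clear board with aluminium edges, 18 mm thick, x = 80 to 190 mm, 420 wide, underside 305 mm above the bench, overhanging the back panel and toggle; two uprights at x = 150 mm, y = -185 and +185 mm, 30 by 26 mm, brackets 12 mm deep under the board there. Small instruments on top, up to 377 mm
- dish: small clear dish 58 mm across with a copper specimen in it, 21 mm high together, standing on top of the supply's front half; leave it
- tray: white specimen tray fixed to the bench, 130 x 190 x 30 mm, origin under its middle; the rack stands on the one side of the supply, this tray on the other
- cleaner: blue bottle of lens cleaner, 48 mm across, 120 mm high, at the back on the left; leave it
- tissues: green box of lens tissues 80 x 120 x 70 mm (tissue up to 100 mm), at the back on the right; leave it
- canister: objective canister, clear with a black cap, 38 mm across, 44 mm high, standing beside the dish on top of the supply's front half; leave it

How it is judged:
By the outcome, as a careful person would: the job done as asked, in the order asked, and still so for the second after the job is handed in, with the robot touching nothing.
It also fails if it takes over 72 s, if anything falls off the work surface, if the arm or the gripper's body presses on something with over 40 N, if the wrist force passes 120 N, or if a joint passes its speed limit or range.

## Working session

There is one attempt and no reset: what is moved stays moved. The work goes in short steps, Python scripts to look and compute and a tool call to move; the robot and the scene stay as the last step left them, time stands still between calls to the robot, and variables do not carry over. Pictures are saved under pics/ and viewed, at most 10 in all, crops included, and the job is handed in when it is done.

Besides the shell and the picture viewer there is one more tool, called after "Emit:" by a JSON object that holds its "name" and its "arguments", one argument or row to a line. drive_tool: Moves the arm, as the interface text tells. Its arguments: {"type":"object","properties":{"steps":{"type":"array"},"newtons":{"type":"number"}},"required":["steps"]}

```bash
mkdir -p pics; ls; cat > h.py <<'E'
import numpy as np, cv2
from cell import ctrl
def proj(name,P):
    c=ctrl.calibration(name);T=np.array(c["camera_from_world"]);p=T[:3,:3]@np.array(P,float)+T[:3,3]
    return c["cx"]+c["fx"]*p[0]/-p[2], c["cy"]+c["fy"]*(-p[1])/-p[2]
def unproj(name,u,v,d,wp=None,wR=None):
    c=ctrl.calibration(name);p=np.array([(u-c["cx"])/c["fx"]*d,-(v-c["cy"])/c["fy"]*d,-d])
    if name=="wrist":
        T=np.array(c["T_tool_cam"]);p=T[:3,:3]@p+T[:3,3];return np.array(wR)@p+np.array(wp)
    T=np.array(c["camera_from_world"]);return T[:3,:3].T@(p-T[:3,3])
def ray(name,u,v,z):
    a=unproj(name,u,v,100.);b=unproj(name,u,v,1000.);t=(z-a[2])/(b[2]-a[2]);return a+t*(b-a)
def cloud(name,D):
    c=ctrl.calibration(name);v,u=np.indices(D.shape);P=np.stack([(u-c["cx"])/c["fx"]*D,-(v-c["cy"])/c["fy"]*D,-D],-1)
    T=np.array(c["camera_from_world"]);return (P-T[:3,3])@T[:3,:3]
E
python3 - <<'E'
from h import *
for n in("scene","top"):
    I,D=ctrl.camera(n);np.savez(f"{n}0.npz",I=I,D=D);cv2.imwrite(f"pics/{n}0.png",I[:,:,::-1])
    print(ctrl.calibration(n))
s=ctrl.state();print(s)
print(ctrl.calibration("wrist"))
E
```

```text
pics
{'fx': 405.73634267101187, 'fy': 405.73634267101187, 'cx': 277.7019787007707, 'cy': 209.9055346174296, 'camera_from_world': array([[ 8.47500735e-01, -5.30785995e-01,  2.95482715e-03,
        -4.73962142e+02],
       [ 3.14374471e-01,  5.06428432e-01,  8.02931464e-01,
        -3.31716089e+02],
       [-4.27681185e-01, -6.79556084e-01,  5.96064035e-01,
        -9.00205092e+02],
       [ 0.00000000e+00,  0.00000000e+00,  0.00000000e+00,
         1.00000000e+00]])}
{'fx': 415.5058868959241, 'fy': 415.5058868959241, 'cx': 283.53391784855665, 'cy': 207.87860865898907, 'camera_from_world': array([[ 1.98526722e-02, -9.99792668e-01, -4.52686430e-03,
        -1.73422252e+01],
       [ 9.88178568e-01,  1.89332222e-02,  1.52133664e-01,
        -5.75287924e+02],
       [-1.52016414e-01, -7.49361005e-03,  9.88349562e-01,
        -1.36847270e+03],
       [ 0.00000000e+00,  0.00000000e+00,  0.00000000e+00,
         1.00000000e+00]])}
{'time': 0.1, 'joints': array([ 1.23237937e+00,  4.80754898e-01,  1.59682491e+00,  3.40164222e-06,
        1.06508659e+00, -4.66144992e-02]), 'qd': array([ 3.09842
[... 431 characters left out ...]
      [ 5.30047588e-05, -1.07243872e-03, -9.99999424e-01]]), 'contact_force': array([ 0.46494718, -0.00758332,  0.4588625 ]), 'wrist_torque': array([-0.01428516, -0.00430506,  0.05113452]), 'finger_force': 0.0, 'opening': 85.28873686393301}
{'fx': 322.82774189612456, 'fy': 322.82774189612456, 'cx': 282.0641757340532, 'cy': 206.59693160710756, 'T_tool_cam': array([[ 4.96752899e-04,  9.53776739e-01,  3.00515699e-01,
         7.64786115e+01],
       [ 9.99999178e-01, -8.28972205e-04,  9.77991889e-04,
         1.01924220e+00],
       [ 1.18190508e-03,  3.00514966e-01, -9.53776367e-01,
        -1.48205878e+02],
       [ 0.00000000e+00,  0.00000000e+00,  0.00000000e+00,
         1.00000000e+00]])}
```

View pics/scene0.png

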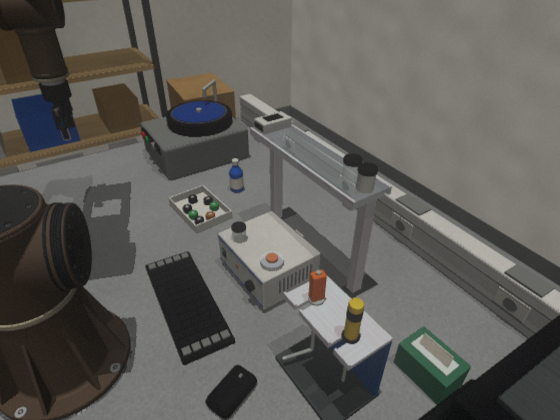

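View pics/top0.png

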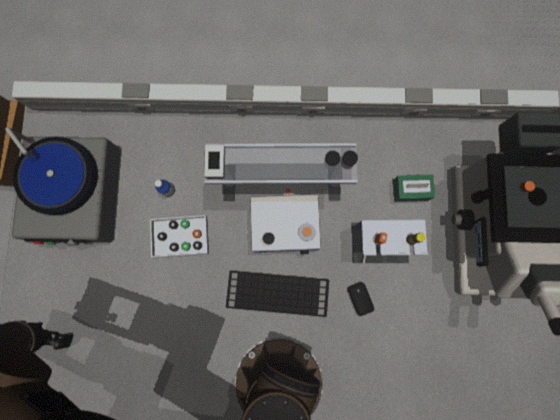

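The scene view shows the orange handle at (317,286), the driver at (354,318) and the supply in the middle. In the top view the hook is at (381,238), the driver at (419,238), the supply spans about (251–320, 197–250), and a red spot, the toggle, shows at (288,192).

```bash
python3 - <<'E'
from h import *
I=np.load("top0.npz");D=I["D"];I=I["I"];P=cloud("top",D);H=cv2.cvtColor(I,cv2.COLOR_RGB2HSV)
def rect(m,n):
    m=m.astype(np.uint8);k,l,st,c=cv2.connectedComponentsWithStats(m);i=1+np.argmax(st[1:,4]);q=P[l==i][:,:2].astype(np.float32)
    (c,s,a)=cv2.minAreaRect(q);print(n,st[i],"c",np.round(c,1),"size",np.round(s,1),"ang",round(a,2),"z",round(float(np.median(P[l==i][:,2])),1))
Z=P[...,2];X=P[...,0];Y=P[...,1]
rect((abs(Z-112)<6)&(X<800)&(abs(Y)<250),"supply")
rect((abs(Z-198)<6)&(Y<-150)&(Y>-450),"rack")
rect((abs(Z-323)<8),"shelf")
rect((abs(Z-21-112)<6)&(X<800)&(abs(Y)<250),"dish")
rect((abs(Z-44-112)<6)&(X<800)&(abs(Y)<250),"canister")
for n,lo,hi,roi in(("orange",3,16,(200,270,360,400)),("yellow",22,33,(220,255,405,430)),("red",0,5,(180,200,275,300)),("red2",174,180,(180,200,275,300))):
    m=(H[...,0]>=lo)&(H[...,0]<=hi)&(H[...,1]>120)&(H[...,2]>60);a=np.zeros_like(m);a[roi[0]:roi[1],roi[2]:roi[3]]=1;m&=a
    if m.any():
        v,u=np.where(m);print(n,m.sum(),u.min(),u.max(),v.min(),v.max(),u.mean(),v.mean(),np.median(P[m],0),np.percentile(Z[m],[5,95]))
        for z in(270,60,287):print("  z",z,ray("top",u.mean(),v.mean(),z).round(1))
        if n=="orange":
            t=m&(Z>Z[m].max()-8);q=P[t];print("top face",t.sum(),q.mean(0),cv2.minAreaRect(q[:,:2].astype(np.float32)))
big=cv2.resize(I[185:275,240:440,::-1],None,fx=4,fy=4,interpolation=cv2.INTER_CUBIC);cv2.imwrite("pics/topcrop.png",big)
E
```

```text
supply [ 251  193   70   58 3252] c [522.6 -11.2] size [183.8 220. ] ang 3.13 z 112.4
rack [ 362  220   64   35 1632] c [ 470.5 -339.3] size [102.3 191.7] ang 1.12 z 198.5
shelf [ 204  143  153   41 4830] c [659.5   3.9] size [112.2 419.8] ang 1.43 z 323.7
dish [299 225  15  16 107] c [485.3 -79.4] size [47.8 44.3] ang 0.55 z 131.6
canister [262 232  13  12 110] c [466.1  39. ] size [35.1 35.2] ang 46.62 z 156.9
orange 57 377 386 233 242 381.8421052631579 237.87719298245614 [ 460.23492176 -286.42145603  268.12059014] [251.94276    272.93054256]
  z 270 [ 460.6 -286.2  270. ]
  z 60 [ 478.6 -334.6   60. ]
  z 287 [ 459.2 -282.3  287. ]
top face 43 [ 462.80149925 -287.64128879  269.41143912] ((462.26104736328125, -287.9930114746094), (17.819110870361328, 24.353118896484375), 80.67854309082031)
yellow 61 413 424 233 242 419.59016393442624 237.14754098360655 [ 463.62814426 -387.06680631  287.22229077] [280.22873403 290.61566329]
  z 270 [ 464.8 -392.3  270. ]
  z 60 [ 483.4 -459.7   60. ]
  z 287 [ 463.3 -386.9  287. ]
red 10 286 289 190 193 287.7 191.3 [627.7561409  -20.15406352  65.89980821] [63.17558307 91.60675003]
  z 270 [589.1 -18.8 270. ]
  z 60 [630.  -19.2  60. ]
  z 287 [585.7 -18.8 287. ]
red2 4 287 288 189 191 287.5 190.0 [633.58999413 -18.43131753  64.79432149] [63.92511263 65.1854627 ]
  z 270 [592.8 -18.2 270. ]
  z 60 [634.5 -18.4  60. ]
  z 287 [589.5 -18.2 287. ]
```

View pics/topcrop.png

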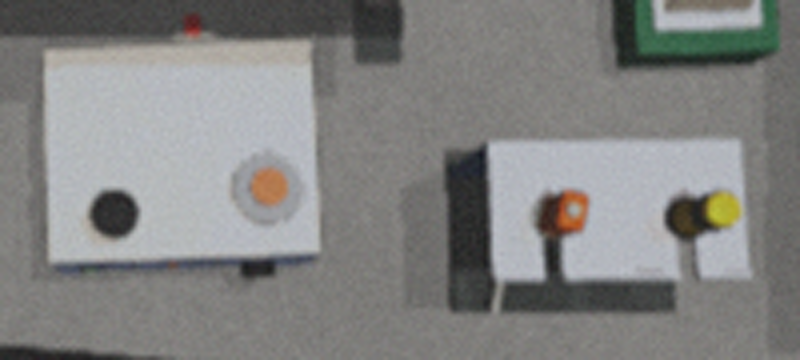

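Slot_b from the rack fit is (462.5,-289.4), which agrees with the handle at (462,-288). The toggle sits at about (630–640,-19). The leg end shows at crop (497,295). Next I'll fix the hook's yaw and plan the swing over.

```bash
cat >> h.py <<'E'
from scipy.spatial.transform import Rotation as Rn
def pose(yaw,tilt):  # tool x at 180+yaw, tilted forward (deg); hook frame: leg along tool +x, shaft-up = -tool z
    return Rn.from_euler("z",yaw,degrees=True).as_matrix()@np.array([[-1,0,0],[0,1,0],[0,0,-1.]])@Rn.from_euler("y",-tilt,degrees=True).as_matrix()
def plan(wps,p=None,R=None):
    """wps: (pos,R,rows). prints rounded rows, tracking rounding"""
    s=ctrl.state();p=np.array(s["ee_pos"] if p is None else p,float);R=np.array(s["tcp_rot"] if R is None else R);k=0
    for P,Q,n in wps:
        for i in range(n,0,-1):
            d=R.T@((np.array(P)-p)/i);w=Rn.from_matrix(R.T@Q).as_rotvec()/i
            d=d.round(1);w=w.round(3);k+=1
            print([*(float(x) for x in d),*(float(x) for x in w)],"!" if abs(d).max()>41.7 or np.linalg.norm(d)>41.7 or abs(w).max()>.125 else "",end="\n" if k%10 else "\n---\n")
            p=p+R@d;R=R@Rn.from_rotvec(w).as_matrix()
    print(k,"rows end",p.round(1))
E
python3 - <<'E'
from h import *
I=np.load("top0.npz")["I"]
for u,v in((364,255),(363.5,263),(365.7,255)): print(ray("top",u,v,38).round(1))
for c in((503,282),(496,311)):print("leg",ray("top",240+c[0]/4,185+c[1]/4,38).round(1))
print("slot a b driver etc; expected leg tip yaw0",proj("top",(462-69,-288,38)),proj("top",(462,-288,38)))
Q=pose(-3,0)
plan([((330,430,330),Q,8),((490,200,340),Q,8),((505,-30,340),Q,7),((440,-288,345),Q,7)])
E
```

```text
[ 421.8 -279.    38. ]
[ 395.2 -277.    38. ]
[ 421.9 -284.6   38. ]
leg [ 420.3 -284.8   38. ]
leg [ 396.  -278.7   38. ]
slot a b driver etc; expected leg tip yaw0 (np.float64(366.79315838000093), np.float64(263.7199289542946)) (np.float64(366.57575638849767), np.float64(243.05020449450961))
[-24.0, -17.9, -13.2, -0.0, -0.0, -0.03] 
[-23.5, -18.6, -13.1, -0.0, -0.0, -0.03] 
[-22.9, -19.3, -13.2, -0.0, -0.0, -0.03] 
[-22.4, -20.0, -13.1, -0.0, -0.0, -0.03] 
[-21.7, -20.6, -13.2, -0.0, -0.0, -0.03] 
[-21.1, -21.2, -13.1, -0.0, -0.0, -0.03] 
[-20.5, -21.9, -13.2, -0.001, -0.0, -0.03] 
[-19.8, -22.5, -13.1, -0.0, -0.0, -0.029] 
[-21.5, -27.7, -1.3, -0.0, -0.0, -0.0] 
[-21.5, -27.6, -1.3, -0.0, -0.0, -0.0] 
---
[-21.5, -27.7, -1.2, -0.0, -0.0, -0.0] 
[-21.5, -27.6, -1.3, -0.0, -0.0, -0.0] 
[-21.5, -27.7, -1.2, -0.0, -0.0, -0.0] 
[-21.5, -27.6, -1.3, -0.0, -0.0, -0.0] 
[-21.5, -27.7, -1.2, -0.0, -0.0, -0.0] 
[-21.4, -27.6, -1.3, -0.0, -0.0, -0.0] 
[-3.9, -32.7, 0.0, -0.0, -0.0, -0.0] 
[-3.9, -32.7, 0.0, -0.0, -0.0, -0.0] 
[-3.9, -32.7, 0.0, -0.0, -0.0, -0.0] 
[-3.9, -32.7, 0.0, -0.0, -0.0, -0.0] 
---
[-3.9, -32.7, 0.0, -0.0, -0.0, -0.0] 
[-3.8, -32.7, 0.0, -0.0, -0.0, -0.0] 
[-3.9, -32.7, 0.0, -0.0, -0.0, -0.0] 
[7.3, -37.3, -0.7, -0.0, -0.0, -0.0] 
[7.3, -37.3, -0.7, -0.0, -0.0, -0.0] 
[7.3, -37.3, -0.7, -0.0, -0.0, -0.0] 
[7.4, -37.3, -0.7, -0.0, -0.0, -0.0] 
[7.3, -37.3, -0.7, -0.0, -0.0, -0.0] 
[7.4, -37.3, -0.7, -0.0, -0.0, -0.0] 
[7.3, -37.3, -0.8, -0.0, -0.0, -0.0] 
---
30 rows end [ 440. -288.  345.]
```

Emit:
{"name": "drive_tool", "arguments": {
  "steps": [
    [[-24,-18,-13.2,0,0,-0.03,60],[-23.5,-18.6,-13.2,0,0,-0.03,60],[-23,-19.3,-13.2,0,0,-0.03,60],[-22.4,-20,-13.2,0,0,-0.03,60],[-21.7,-20.6,-13.2,0,0,-0.03,60],[-21.1,-21.2,-13.2,0,0,-0.03,60],[-20.5,-21.9,-13.2,0,0,-0.03,60],[-19.8,-22.5,-13.2,0,0,-0.03,60],[-21.5,-27.7,-1.2,0,0,0,60],[-21.5,-27.7,-1.2,0,0,0,60]]
  ]
}}

```text
time: 0.93
ee_pos: [370.9, 371.5, 333.9]
tcp_rot: [[-0.999, 0.051, 0.001], [0.051, 0.999, 0.001], [-0.001, 0.001, -1.0]]
contact_force: [-0.0, 0.9, -0.2]
opening: 59.9
finger_force: 0.0
```

Emit:
{"name": "drive_tool", "arguments": {
  "steps": [
    [[-21.5,-27.6,-1.2,0,0,0,60],[-21.5,-27.6,-1.2,0,0,0,60],[-21.5,-27.6,-1.2,0,0,0,60],[-21.5,-27.6,-1.2,0,0,0,60],[-21.5,-27.6,-1.2,0,0,0,60],[-21.5,-27.6,-1.2,0,0,0,60],[-3.9,-32.7,0,0,0,0,60],[-3.9,-32.7,0,0,0,0,60],[-3.9,-32.7,0,0,0,0,60],[-3.9,-32.7,0,0,0,0,60]]
  ]
}}

```text
time: 1.77
ee_pos: [498.9, 67.5, 340.1]
tcp_rot: [[-0.999, 0.052, -0.001], [0.052, 0.999, -0.0], [0.001, -0.0, -1.0]]
contact_force: [0.9, 0.8, -0.9]
opening: 60.2
finger_force: 0.0
```

Emit:
{"name": "drive_tool", "arguments": {
  "steps": [
    [[-3.9,-32.7,0,0,0,0,60],[-3.9,-32.7,0,0,0,0,60],[-3.9,-32.7,0,0,0,0,60],[7.3,-37.3,-0.7,0,0,0,60],[7.3,-37.3,-0.7,0,0,0,60],[7.3,-37.3,-0.7,0,0,0,60],[7.3,-37.3,-0.7,0,0,0,60],[7.3,-37.3,-0.7,0,0,0,60],[7.3,-37.3,-0.7,0,0,0,60],[7.3,-37.3,-0.7,0,0,0,60]]
  ]
}}

```text
time: 2.6
ee_pos: [440.3, -289.2, 345.2]
tcp_rot: [[-0.999, 0.052, -0.0], [0.052, 0.999, 0.0], [0.0, 0.0, -1.0]]
contact_force: [0.9, -0.0, -1.3]
opening: 59.8
finger_force: 0.0
```

```bash
python3 - <<'E'
from h import *
s=ctrl.state();p,R=s["ee_pos"],s["tcp_rot"];I,D=ctrl.camera("wrist");cv2.imwrite("pics/w1.png",I[:,:,::-1]);print(s["joints"].round(3))
H=cv2.cvtColor(I,cv2.COLOR_RGB2HSV);c=ctrl.calibration("wrist");v,u=np.indices(D.shape)
P=np.stack([(u-c["cx"])/c["fx"]*D,-(v-c["cy"])/c["fy"]*D,-D],-1);T=np.array(c["T_tool_cam"]);P=(P@T[:3,:3].T+T[:3,3])@R.T+p
m=(H[...,0]>=2)&(H[...,0]<=17)&(H[...,1]>140)&(D>0)
print(m.sum(),np.percentile(P[m][:,2],[2,50,98]))
t=m&(abs(P[...,2]-269)<5)&(abs(P[...,1]+288)<40);q=P[t][:,:2].astype(np.float32);print("top",t.sum(),cv2.minAreaRect(q),np.median(P[t][:,2]))
pl=(abs(P[...,2]-198)<4)&(D>0);q=P[pl][:,:2].astype(np.float32);print("plate",pl.sum(),q.min(0),q.max(0))
np.savez("w1.npz",P=P,I=I)
# leg/steel: points z 25..50 in front
l=(abs(P[...,2]-40)<10)&(P[...,0]<425)&(P[...,0]>380)&(abs(P[...,1]+285)<25);q=P[l]
if l.sum()>5: print("leg",l.sum(),q.mean(0),cv2.fitLine(q[:,:2].astype(np.float32),cv2.DIST_HUBER,0,.01,.01).ravel(),q[:,0].min())
E
```

```text
[-0.639  0.199  1.714  0.     1.229 -2.158]
1711 [ 74.56110834 247.49941009 269.43561158]
top 658 ((463.38525390625, -288.47076416015625), (18.94455337524414, 27.237293243408203), 78.41619873046875) 267.90503225175803
plate 14326 [ 416.69174 -605.6296 ] [ 651.73145 -240.82373]
leg 119 [ 411.03317429 -276.86757196   40.57882958] [ 9.7776455e-01 -2.0970571e-01  4.1086624e+02 -2.7683789e+02] 397.3339812678298
```

View pics/w1.png

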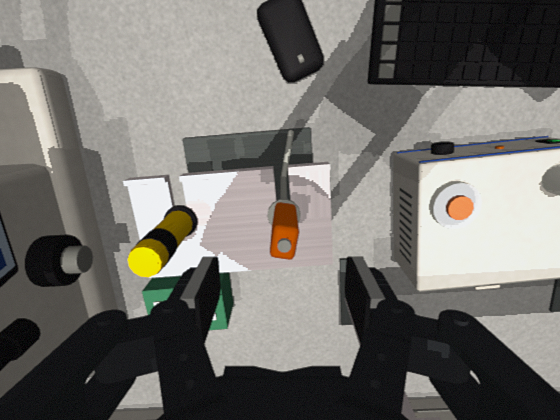

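The wrist view shows the handle top at (284,247) and the leg end at (291,133). The hook's yaw is about -12° and the handle is at (463,-288.5). Now I'll plan the grasp.

```bash
python3 - <<'E'
from h import *
Q=pose(-12,0)
plan([((463.2,-288.5,330),Q,4),((463.2,-288.5,236.5),Q,6)])
E
```

```text
[-5.9, 2.0, 3.8, -0.001, -0.0, 0.039] 
[-5.9, 2.2, 3.8, -0.001, -0.0, 0.039] 
[-5.7, 2.4, 3.8, -0.0, -0.0, 0.039] 
[-5.7, 2.6, 3.8, -0.001, -0.0, 0.039] 
[-0.0, -0.0, 15.6, 0.0, -0.0, -0.0] 
[-0.0, -0.0, 15.6, 0.0, -0.0, -0.0] 
[-0.0, -0.0, 15.6, 0.0, -0.0, -0.0] 
[-0.0, -0.0, 15.6, 0.0, -0.0, -0.0] 
[-0.0, -0.0, 15.5, 0.0, -0.0, -0.0] 
[-0.0, -0.0, 15.6, 0.0, -0.0, -0.0] 
---
10 rows end [ 463.2 -288.5  236.5]
```

Emit:
{"name": "drive_tool", "arguments": {
  "steps": [
    [[-5.9,2,3.8,0,0,0.039,60],[-5.9,2.2,3.8,0,0,0.039,60],[-5.7,2.4,3.8,0,0,0.039,60],[-5.7,2.6,3.8,0,0,0.039,60],[0,0,15.6,0,0,0,60],[0,0,15.6,0,0,0,60],[0,0,15.6,0,0,0,60],[0,0,15.6,0,0,0,60],[0,0,15.6,0,0,0,60],[0,0,15.6,0,0,0,60]]
  ]
}}

```text
time: 3.48
ee_pos: [465.2, -280.8, 235.6]
tcp_rot: [[-0.978, 0.206, -0.0], [0.206, 0.978, 0.0], [0.0, 0.0, -1.0]]
contact_force: [0.2, -0.6, 0.5]
opening: 59.9
finger_force: 0.0
```

Emit:
{"name": "drive_tool", "arguments": {
  "steps": [
    [[0,0,0,0,0,0,40],[0,0,0,0,0,0,30],[0,0,0,0,0,0,24],[0,0,0,0,0,0,20],[0,0,0,0,0,0,15],[0,0,0,0,0,0,10],[0,0,0,0,0,0,10],[0,0,0,0,0,0,10],[0,0,0,0,0,0,10],[0,0,0,0,0,0,10]]
  ],
  "newtons": 80
}}

```text
time: 4.32
ee_pos: [465.8, -282.2, 237.5]
tcp_rot: [[-0.979, 0.206, 0.001], [0.206, 0.979, -0.002], [-0.002, -0.002, -1.0]]
contact_force: [-0.5, -6.8, -1.0]
opening: 18.8
finger_force: 77.5
```

```bash
python3 - <<'E'
from h import *
s=ctrl.state();print(s["ee_pos"],s["contact_force"],s["wrist_torque"],s["joints"].round(4),s["qd"].round(4))
I,D=ctrl.camera("wrist");s=ctrl.state();print(s["ee_pos"],s["contact_force"])
I,D=ctrl.camera("scene");s=ctrl.state();print(s["ee_pos"],s["contact_force"])
E
```

```text
[ 465.84738434 -282.16430963  237.53371717] [-0.53029252 -6.78317095 -1.03543767] [-1.56415439  0.29583027 -0.04069075] [-5.9950e-01  3.1880e-01  1.8266e+00 -1.3000e-03  9.9370e-01 -1.9620e+00] [ 0.0001 -0.0003  0.0019  0.0017  0.0014 -0.0004]
[ 465.86101748 -282.1554927   237.55060675] [-1.66873808 -7.07062624 -1.57603316]
[ 465.84430981 -282.15299658  237.54160022] [-0.81415896 -6.70655466 -0.82827469]
```

Emit:
{"name": "drive_tool", "arguments": {
  "steps": [
    [[-0.3,-1.6,0,0,0,0,10],[-0.3,-1.6,0,0,0,0,10],[-0.3,-1.6,0,0,0,0,10],[0,0,0,0,0,0,10],[0,0,0,0,0,0,10],[0,0,0,0,0,0,10],[0,0,0,0,0,0,10],[0,0,0,0,0,0,10],[0,0,0,0,0,0,10],[0,0,0,0,0,0,10]]
  ]
}}

```text
time: 5.25
ee_pos: [465.6, -285.9, 237.2]
tcp_rot: [[-0.978, 0.206, 0.001], [0.206, 0.978, -0.0], [-0.001, 0.0, -1.0]]
contact_force: [-0.8, 0.9, 6.1]
opening: 19.0
finger_force: 78.9
```

```bash
python3 - <<'E'
from h import *
s=ctrl.state();print(s["ee_pos"],s["contact_force"],s["wrist_torque"],s["tcp_rot"].round(3))
I,D=ctrl.camera("wrist");cv2.imwrite("pics/w2.png",I[:,:,::-1])
E
```

```text
[ 465.64987289 -285.91772827  237.19342381] [-0.76060061  0.90361572  6.14274883] [ 0.44506103  0.08178676 -0.00079146] [[-0.978  0.206  0.001]
 [ 0.206  0.978 -0.   ]
 [-0.001  0.    -1.   ]]
```

View pics/w2.png

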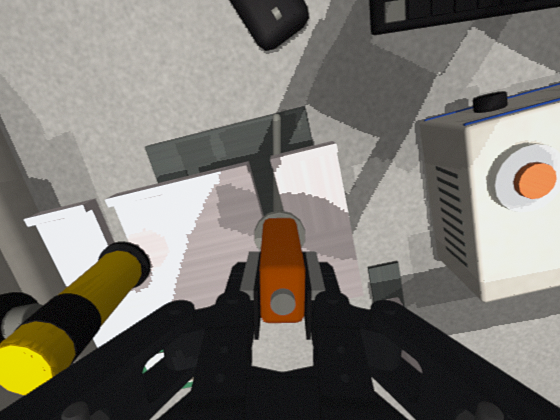

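The hook is gripped squarely, with the handle at (283,270) and the leg end at (277,118). I'll lift it a little, centre it, then pull it out forward.

Emit:
{"name": "drive_tool", "arguments": {
  "steps": [
    [[0,-0.5,-2,0,0,0,10],[0,-0.5,-2,0,0,0,10],[0,-0.5,-2,0,0,0,10],[0,0,-2,0,0,0,10],[0,0,-2,0,0,0,10],[0,0,-2,0,0,0,10],[0,0,-2,0,0,0,10],[0,0,0,0,0,0,10],[0,0,0,0,0,0,10],[0,0,0,0,0,0,10]]
  ],
  "newtons": 100
}}

```text
time: 6.13
ee_pos: [465.0, -287.3, 250.4]
tcp_rot: [[-0.978, 0.206, -0.0], [0.206, 0.978, 0.0], [0.0, 0.0, -1.0]]
contact_force: [1.1, -0.4, -1.1]
opening: 18.0
finger_force: 97.3
```

Emit:
{"name": "drive_tool", "arguments": {
  "steps": [
    [[4,-0.9,0,0,0,0,10],[7.8,-1.8,0,0,0,0,10],[7.8,-1.8,0,0,0,0,10],[7.8,-1.8,0,0,0,0,10],[9.7,-2.2,0,0,0,0,10],[9.7,-2.2,0,0,0,0,10],[9.7,-2.2,0,0,0,0,10],[9.7,-2.2,0,0,0,0,10],[9.7,-2.2,0,0,0,0,10],[4,-0.9,0,0,0,0,10]]
  ]
}}

```text
time: 6.97
ee_pos: [381.4, -288.6, 250.5]
tcp_rot: [[-0.978, 0.207, -0.0], [0.207, 0.978, 0.0], [0.0, 0.0, -1.0]]
contact_force: [0.2, -0.1, -1.8]
opening: 18.1
finger_force: 97.4
```

Emit:
{"name": "drive_tool", "arguments": {
  "steps": [
    [[0,0,-10,0,0,0,10],[0,0,-20,0,0,0,10],[0,0,-30,0,0,0,10],[0,0,-30,0,0,0,10],[0,0,-30,0,0,0,10],[0,0,-20,0,0,0,10],[0,0,-10,0,0,0,10],[0,0,0,0,0,0,10],[0,0,0,0,0,0,10],[0,0,0,0,0,0,10]]
  ]
}}

```text
time: 7.8
ee_pos: [382.6, -288.3, 399.1]
tcp_rot: [[-0.979, 0.206, -0.002], [0.206, 0.979, 0.001], [0.002, 0.001, -1.0]]
contact_force: [0.4, 0.1, -1.8]
opening: 18.0
finger_force: 97.6
```

```bash
python3 - <<'E'
from h import *
s=ctrl.state();print(s["ee_pos"],s["contact_force"],s["wrist_torque"],s["tcp_rot"].round(3),s["joints"].round(3),s["qd"].round(3))
# planar arm fit from the logged (q2,q3,q5=down) poses: r=r0+L1 sin q2+L2 sin(q2+q3) (+d cos), z=z0+L1 cos q2+L2 cos(q2+q3)
J=np.array([[.4808,1.5968],[.199,1.714],[.3188,1.8266],s["joints"][1:3]])
rz=np.array([[np.hypot(186.85,622.17),224.64],[np.hypot(440.3,290),345.2],[np.hypot(465.85,282.16),237.53],[np.hypot(*s["ee_pos"][:2]),s["ee_pos"][2]]])
A=[];b=[]
for (a,c),(r,z) in zip(J,rz):
    S=a+c
    A+= [[1,0,np.sin(a),np.sin(S),np.cos(S)],[0,1,np.cos(a),np.cos(S),-np.sin(S)]];b+=[r,z]
x,res,rk,sv=np.linalg.lstsq(np.array(A),np.array(b),rcond=None);print(x.round(1),np.abs(np.array(A)@x-b).max(),rk,sv.round(3))
E
```

```text
[ 382.64618859 -288.25996229  399.08240848] [ 0.35336456  0.09653333 -1.81684577] [-0.00034638  0.04329225 -0.02490176] [[-0.979  0.206 -0.002]
 [ 0.206  0.979  0.001]
 [ 0.002  0.001 -1.   ]] [-0.709  0.09   1.716  0.     1.338 -2.072] [ 0.001  0.006  0.005 -0.002  0.002  0.002]
[  0.7 -62.6 592.  443.3  25.4] 0.35994819382221976 5 [3.455 2.822 0.219 0.189 0.113]
```

The arm's last-pitch range (q5 ≥ 0.09) would stop a 45° forward tilt with this straight grip. So I'll hang the hook back, re-grip it with the tool leaning 30° relative to the shaft, and use that grip.

Emit:
{"name": "drive_tool", "arguments": {
  "steps": [
    [[0,0,10,0,0,0,10],[0,0,20,0,0,0,10],[0,0,30,0,0,0,10],[0,0,30,0,0,0,10],[0,0,30,0,0,0,10],[0,0,20,0,0,0,10],[0,0,9,0,0,0,10],[0,0,0,0,0,0,10],[0,0,0,0,0,0,10],[0,0,0,0,0,0,10]]
  ]
}}

```text
time: 8.63
ee_pos: [383.5, -289.1, 252.4]
tcp_rot: [[-0.978, 0.206, 0.001], [0.206, 0.978, -0.001], [-0.001, -0.001, -1.0]]
contact_force: [-0.1, -0.5, -0.8]
opening: 18.4
finger_force: 97.6
```

Emit:
{"name": "drive_tool", "arguments": {
  "steps": [
    [[-4,0.9,0,0,0,0,10],[-9.7,2.2,0,0,0,0,10],[-9.7,2.2,0,0,0,0,10],[-9.7,2.2,0,0,0,0,10],[-9.7,2.2,0,0,0,0,10],[-9.7,2.2,0,0,0,0,10],[-9.7,2.2,0,0,0,0,10],[-9.7,2.2,0,0,0,0,10],[-8,1.9,0,0,0,0,10],[0,0,0,0,0,0,10]]
  ]
}}

```text
time: 9.47
ee_pos: [466.1, -287.2, 251.2]
tcp_rot: [[-0.979, 0.206, -0.001], [0.206, 0.979, 0.0], [0.001, 0.0, -1.0]]
contact_force: [-0.3, -0.0, -2.0]
opening: 18.2
finger_force: 97.8
```

Emit:
{"name": "drive_tool", "arguments": {
  "steps": [
    [[0,0,3,0,0,0,10],[0,0,3,0,0,0,10],[0,0,3,0,0,0,10],[0,0,2,0,0,0,10],[0,0,1.5,0,0,0,10],[0,0,1,0,0,0,10],[0,0,0,0,0,0,10],[0,0,0,0,0,0,10],[0,0,0,0,0,0,10],[0,0,0,0,0,0,10]]
  ]
}}

```text
time: 10.3
ee_pos: [465.1, -287.4, 238.2]
tcp_rot: [[-0.978, 0.206, 0.0], [0.206, 0.978, -0.0], [-0.0, -0.0, -1.0]]
contact_force: [0.2, -0.3, -0.8]
opening: 18.6
finger_force: 97.9
```

Emit:
{"name": "drive_tool", "arguments": {
  "steps": [
    [[0,0,0,0,0,0,22],[0,0,0,0,0,0,28],[0,0,0,0,0,0,34],[0,0,0,0,0,0,40],[0.5,-0.2,0,0,0,0,40],[0.5,-0.2,0,0,0,0,40],[0.5,-0.2,0,0,0,0,40],[0.5,-0.2,0,0,0,0,40],[0.5,-0.2,0,0,0,0,40],[0,0,0,0,0,0,40]]
  ]
}}

```text
time: 11.13
ee_pos: [462.2, -287.8, 238.0]
tcp_rot: [[-0.978, 0.206, -0.0], [0.206, 0.978, 0.0], [0.0, 0.0, -1.0]]
contact_force: [-0.4, -0.1, -0.2]
opening: 40.2
finger_force: 0.0
```

Emit:
{"name": "drive_tool", "arguments": {
  "steps": [
    [[0,0,0,0,0.03,0,40],[0,0,0,0,0.06,0,40],[0,0,0,0,0.06,0,40],[0,0,0,0,0.08,0,40],[0,0,0,0,0.08,0,40],[0,0,0,0,0.08,0,40],[0,0,0,0,0.07,0,40],[0,0,0,0,0.04,0,40],[0,0,0,0,0.024,0,40],[0,0,0,0,0,0,40]]
  ]
}}

```text
time: 11.97
ee_pos: [462.7, -287.7, 236.8]
tcp_rot: [[-0.846, 0.206, -0.492], [0.178, 0.979, 0.104], [0.503, 0.0, -0.864]]
contact_force: [-0.7, 0.8, -0.1]
opening: 39.8
finger_force: 0.0
```

```bash
python3 - <<'E'
from h import *
I,D=ctrl.camera("wrist");I,D=ctrl.camera("wrist");s=ctrl.state();p,R=s["ee_pos"],s["tcp_rot"];print(p,s["contact_force"],R.round(3),s["joints"].round(3))
cv2.imwrite("pics/w3.png",I[:,:,::-1])
# model-based wrist check -> tool length
j=s["joints"];a,S=j[1],j[1]+j[2];x=[.7,-62.6,592,443.3,25.4]
r=x[0]+x[2]*np.sin(a)+x[3]*np.sin(S)+x[4]*np.cos(S);z=x[1]+x[2]*np.cos(a)+x[3]*np.cos(S)-x[4]*np.sin(S)
t=np.pi-S-j[4];print("tilt",t,"dr",np.hypot(*p[:2])-r,"dz",p[2]-z,"Lt~",(np.hypot(*p[:2])-r)/np.sin(t))
H=cv2.cvtColor(I,cv2.COLOR_RGB2HSV);c=ctrl.calibration("wrist");v,u=np.indices(D.shape)
P=np.stack([(u-c["cx"])/c["fx"]*D,-(v-c["cy"])/c["fy"]*D,-D],-1);T=np.array(c["T_tool_cam"]);P=(P@T[:3,:3].T+T[:3,3])@R.T+p
m=(H[...,0]>=2)&(H[...,0]<=17)&(H[...,1]>140)&(D>0)&(abs(P[...,2]-269)<5)&(abs(P[...,1]+288)<40);q=P[m][:,:2].astype(np.float32);print("handle",m.sum(),cv2.minAreaRect(q))
E
```

```text
[ 462.43053965 -287.77524888  237.61231401] [-0.4447142   0.33607272  0.20186266] [[-0.847  0.206 -0.489]
 [ 0.178  0.979  0.103]
 [ 0.5    0.    -0.866]] [-0.509  0.621  1.441 -0.149  1.584 -1.836]
tilt -0.503739071263591 dr -179.4344203313059 dz 49.915349965264824 Lt~ 371.72801035813205
handle 2341 ((470.8365783691406, -285.90234375), (39.30881881713867, 24.104387283325195), 5.154030799865723)
```

View pics/w3.png

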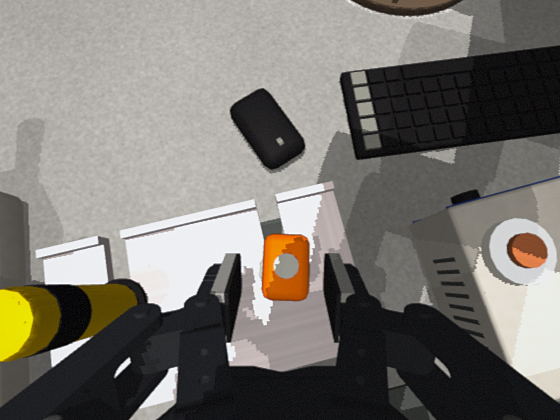

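The handle top sits centred between the pads at (286,267). Closing.

Emit:
{"name": "drive_tool", "arguments": {
  "steps": [
    [[0,0,0,0,0,0,30],[0,0,0,0,0,0,24],[0,0,0,0,0,0,20],[0,0,0,0,0,0,15],[0,0,0,0,0,0,10],[0,0,0,0,0,0,10],[0,0,0,0,0,0,10],[0,0,0,0,0,0,10],[0,0,0,0,0,0,10],[0,0,0,0,0,0,10]]
  ],
  "newtons": 110
}}

```text
time: 12.9
ee_pos: [462.4, -288.0, 238.8]
tcp_rot: [[-0.848, 0.206, -0.489], [0.179, 0.978, 0.103], [0.499, -0.0, -0.866]]
contact_force: [1.4, -0.1, 6.2]
opening: 17.6
finger_force: 108.0
```

```bash
cat >> h.py <<'E'
DEL=30.0  # tool leans back from shaft by DEL: hook tilt th -> tool tilt th-DEL
LB=199.3  # TCP to bend along shaft
def hookpts(p,R):
    Q=np.array(R)@Rn.from_euler("y",-DEL,degrees=True).as_matrix()  # hook-aligned tool frame
    b=np.array(p)+Q[:,2]*LB; return b, b+Q[:,0]*65
def tcp_for(bend,yaw,th): 
    Q=pose(yaw,th);return np.array(bend)-Q[:,2]*LB, pose(yaw,th-DEL)
E
python3 - <<'E'
from h import *
s=ctrl.state();print(s["ee_pos"],s["contact_force"],s["tcp_rot"].round(3));print(*hookpts(s["ee_pos"],s["tcp_rot"]))
p,R=s["ee_pos"],s["tcp_rot"]
plan([(p+[0,0,14],R,10),(p+[-84,-1.6,14],R,10),(p+[-84,-1.6,170],R,10)])
E
```

```text
[ 462.36229626 -287.9669791   238.78285341] [ 1.3670407  -0.14899229  6.208908  ] [[-0.848  0.206 -0.489]
 [ 0.179  0.978  0.103]
 [ 0.499 -0.    -0.866]]
[ 462.4744851  -288.0739506    39.48291369] [ 398.87416372 -274.65764444   39.43991112]
[0.7, -0.0, -1.2, 0.0, 0.0, 0.0] 
[0.7, -0.0, -1.2, 0.0, 0.0, 0.0] 
[0.7, -0.0, -1.2, 0.0, 0.0, 0.0] 
[0.7, -0.0, -1.2, 0.0, 0.0, 0.0] 
[0.7, -0.0, -1.2, 0.0, 0.0, 0.0] 
[0.7, -0.0, -1.2, 0.0, 0.0, 0.0] 
[0.7, -0.0, -1.2, 0.0, 0.0, 0.0] 
[0.7, -0.0, -1.2, 0.0, 0.0, 0.0] 
[0.7, -0.0, -1.3, 0.0, 0.0, 0.0] 
[0.7, -0.0, -1.2, 0.0, 0.0, 0.0] 
---
[7.1, -1.9, 4.1, 0.0, 0.0, 0.0] 
[7.1, -1.9, 4.1, 0.0, 0.0, 0.0] 
[7.1, -1.9, 4.1, 0.0, 0.0, 0.0] 
[7.1, -1.9, 4.1, 0.0, 0.0, 0.0] 
[7.1, -1.9, 4.1, 0.0, 0.0, 0.0] 
[7.1, -1.9, 4.1, 0.0, 0.0, 0.0] 
[7.1, -1.9, 4.1, 0.0, 0.0, 0.0] 
[7.1, -1.9, 4.1, 0.0, 0.0, 0.0] 
[7.1, -1.9, 4.0, 0.0, 0.0, 0.0] 
[7.0, -1.8, 4.1, 0.0, 0.0, 0.0] 
---
[7.8, -0.0, -13.5, 0.0, 0.0, 0.0] 
[7.8, -0.0, -13.5, 0.0, 0.0, 0.0] 
[7.8, -0.0, -13.5, 0.0, 0.0, 0.0] 
[7.8, -0.0, -13.5, 0.0, 0.0, 0.0] 
[7.8, -0.0, -13.5, 0.0, 0.0, 0.0] 
[7.8, -0.0, -13.5, 0.0, 0.0, 0.0] 
[7.8, -0.0, -13.5, 0.0, 0.0, 0.0] 
[7.8, -0.0, -13.6, 0.0, 0.0, 0.0] 
[7.8, -0.0, -13.5, 0.0, 0.0, 0.0] 
[7.7, -0.1, -13.6, 0.0, 0.0, 0.0] 
---
30 rows end [ 378.4 -289.6  408.8]
```

Emit:
{"name": "drive_tool", "arguments": {
  "steps": [
    [[0.7,0,-1.2,0,0,0,10],[0.7,0,-1.2,0,0,0,10],[0.7,0,-1.2,0,0,0,10],[0.7,0,-1.2,0,0,0,10],[0.7,0,-1.2,0,0,0,10],[0.7,0,-1.2,0,0,0,10],[0.7,0,-1.2,0,0,0,10],[0.7,0,-1.2,0,0,0,10],[0.7,0,-1.2,0,0,0,10],[0.7,0,-1.2,0,0,0,10]]
  ]
}}

```text
time: 13.73
ee_pos: [462.3, -287.8, 252.0]
tcp_rot: [[-0.847, 0.206, -0.49], [0.179, 0.978, 0.103], [0.5, 0.0, -0.866]]
contact_force: [0.1, 0.3, -0.7]
opening: 17.9
finger_force: 107.5
```

Emit:
{"name": "drive_tool", "arguments": {
  "steps": [
    [[7.1,-1.9,4.1,0,0,0,10],[7.1,-1.9,4.1,0,0,0,10],[7.1,-1.9,4.1,0,0,0,10],[7.1,-1.9,4.1,0,0,0,10],[7.1,-1.9,4.1,0,0,0,10],[7.1,-1.9,4.1,0,0,0,10],[7.1,-1.9,4.1,0,0,0,10],[7.1,-1.9,4.1,0,0,0,10],[7.1,-1.9,4.1,0,0,0,10],[7.1,-1.9,4.1,0,0,0,10]]
  ]
}}

```text
time: 14.57
ee_pos: [377.3, -289.5, 252.0]
tcp_rot: [[-0.847, 0.206, -0.49], [0.179, 0.978, 0.103], [0.5, -0.0, -0.866]]
contact_force: [-0.6, 0.1, -0.6]
opening: 17.9
finger_force: 107.5
```

Emit:
{"name": "drive_tool", "arguments": {
  "steps": [
    [[7.8,0,-13.5,0,0,0,10],[7.8,0,-13.5,0,0,0,10],[7.8,0,-13.5,0,0,0,10],[7.8,0,-13.5,0,0,0,10],[7.8,0,-13.5,0,0,0,10],[7.8,0,-13.5,0,0,0,10],[7.8,0,-13.5,0,0,0,10],[7.8,0,-13.5,0,0,0,10],[7.8,0,-13.5,0,0,0,10],[0,0,0,0,0,0,10]]
  ]
}}

```text
time: 15.4
ee_pos: [378.3, -290.0, 394.7]
tcp_rot: [[-0.849, 0.206, -0.487], [0.18, 0.978, 0.101], [0.497, -0.002, -0.868]]
contact_force: [0.8, -0.0, -0.1]
opening: 17.7
finger_force: 107.8
```

```bash
sed -i 's/^LB=199.3/LB=200.3/' h.py; python3 - <<'E'
from h import *
I,D=ctrl.camera("wrist");I,D=ctrl.camera("top");cv2.imwrite("pics/t2.png",I[:,:,::-1])
s=ctrl.state();print(s["ee_pos"],s["contact_force"],s["wrist_torque"],s["tcp_rot"].round(3),s["joints"].round(3))
b,t=hookpts(s["ee_pos"],s["tcp_rot"]);print(b,t,proj("top",b),proj("top",t))
# supply back edge and toggle in supply frame
a=np.radians(3.13);C=np.array([522.6,-11.2]);Rz=np.array([[np.cos(a),-np.sin(a)],[np.sin(a),np.cos(a)]])
W=lambda x,y:C+Rz@[x,y]
ytog=-14
for x in(90,107,120):print("tog",x,W(x,ytog).round(1))
# toggle rays: red pixels' mean on the paddle plane
N=np.load("top0.npz");P=cloud("top",N["D"]);I0=N["I"].astype(int);m=(I0[...,0]-I0[...,1:].max(-1)>35);m[:175]=0;m[200:]=0;m[:,:270]=0;m[:,305:]=0
v,u=np.where(m);w=[(Rz.T@(ray("top",a,b,65)[:2]-C)).round(1) for a,b in zip(u,v)];print("red in supply frame",np.array(w).mean(0),np.array(w).min(0),np.array(w).max(0))
E
```

```text
[ 377.9594499  -289.54330372  392.06748744] [-0.11062085  0.12365003 -1.95753461] [-0.05998129 -0.40044029 -0.00387401] [[-0.848  0.206 -0.489]
 [ 0.179  0.978  0.103]
 [ 0.5   -0.    -0.866]] [-0.575  0.396  1.442 -0.185  1.793 -1.933]
[ 378.02811922 -289.61331886  191.76751145] [ 314.42704216 -276.20055276  191.74101849] (np.float64(377.40814036644974), np.float64(267.8150544324267)) (np.float64(373.1615313237951), np.float64(289.52029561380704))
tog 90 [613.2 -20.3]
tog 107 [630.2 -19.3]
tog 120 [643.2 -18.6]
red in supply frame [105.88823529 -13.41176471] [ 99.9 -18.3] [113.8  -7.9]
```

```bash
cat >> h.py <<'E'
A_=np.radians(3.13);C_=np.array([522.6,-11.2]);Rz_=np.array([[np.cos(A_),-np.sin(A_)],[np.sin(A_),np.cos(A_)]])
def W(x,y,z): return np.array([*(C_+Rz_@[x,y]),z])
def S(p): return np.array([*(Rz_.T@(np.array(p)[:2]-C_)),p[2]])
def ik(p,R):  # wrist angles estimate (planar), to check q3<2.67, q5>0.09
    w=np.array(p)-np.array(R)[:,2]*372;r=np.hypot(*w[:2]);dz=w[2]-309.4;L2=np.hypot(443.3,25.4);d=np.hypot(r,dz)
    q2=np.arctan2(r,dz)-np.arccos((592**2+d*d-L2**2)/(2*592*d));q3=np.pi-np.arccos((592**2+L2**2-d*d)/(2*592*L2))
    z=np.array(R)[:,2];return round(q2,2),round(q3+.057,2),round(np.arccos(-z[2])*-1*np.sign(z[0])+np.pi-q2-q3-.057,2)
E
python3 - <<'E'
from h import *
wp=[((400,-170,235),-6,22,10),(W(20,-38,218),3.1,45,9),]
L=[]
for b,y,t,n in wp:
    p,R=tcp_for(b,y,t);L.append((p,R,n));print(p.round(),ik(p,R))
for b in((150,-38,182),(154,-38,77),(154,-13.5,77),(154,-13.5,110)):
    p,R=tcp_for(W(*b),3.1,45);print(b,p.round(1),ik(p,R))
plan(L)
E
```

```text
[ 325. -162.  421.] (np.float64(-0.03), np.float64(1.91), np.float64(1.4))
[403. -56. 360.] (np.float64(-0.16), np.float64(2.19), np.float64(0.85))
(150, -38, 182) [533.  -48.6 323.6] (np.float64(0.09), np.float64(2.05), np.float64(0.74))
(154, -38, 77) [537.  -48.4 218.6] (np.float64(0.21), np.float64(2.19), np.float64(0.48))
(154, -13.5, 77) [535.7 -23.9 218.6] (np.float64(0.21), np.float64(2.19), np.float64(0.48))
(154, -13.5, 110) [535.7 -23.9 251.6] (np.float64(0.17), np.float64(2.15), np.float64(0.56))
[8.2, 11.4, 1.4, 0.003, -0.038, -0.01] 
[8.1, 11.5, 1.1, 0.003, -0.038, -0.01] 
[8.0, 11.5, 0.7, 0.003, -0.038, -0.01] 
[7.9, 11.6, 0.4, 0.004, -0.038, -0.01] 
[7.8, 11.7, 0.0, 0.003, -0.039, -0.01] 
[7.7, 11.8, -0.3, 0.004, -0.038, -0.01] 
[7.6, 11.9, -0.6, 0.003, -0.039, -0.01] 
[7.4, 11.9, -1.0, 0.004, -0.038, -0.009] 
[7.2, 12.0, -1.3, 0.003, -0.039, -0.01] 
[7.1, 12.1, -1.6, 0.004, -0.038, -0.009] 
---
[-8.2, 12.7, 5.7, -0.001, -0.045, -0.018] 
[-8.2, 12.5, 6.1, -0.001, -0.044, -0.018] 
[-8.2, 12.4, 6.4, -0.001, -0.045, -0.018] 
[-8.1, 12.2, 6.8, -0.001, -0.044, -0.018] 
[-8.0, 12.0, 7.2, -0.001, -0.045, -0.018] 
[-7.8, 11.9, 7.6, -0.001, -0.044, -0.017] 
[-7.7, 11.8, 7.9, -0.001, -0.045, -0.018] 
[-7.6, 11.6, 8.2, -0.001, -0.044, -0.017] 
[-7.4, 11.5, 8.6, -0.002, -0.045, -0.018] 
19 rows end [403.2 -55.7 359.7]
```

Emit:
{"name": "drive_tool", "arguments": {
  "steps": [
    [[8.2,11.4,1.4,0.003,-0.038,-0.01,10],[8.1,11.5,1.1,0.003,-0.038,-0.01,10],[8,11.5,0.7,0.003,-0.038,-0.01,10],[7.9,11.6,0.4,0.004,-0.038,-0.01,10],[7.8,11.7,0,0.003,-0.039,-0.01,10],[7.7,11.8,-0.3,0.004,-0.038,-0.01,10],[7.6,11.9,-0.6,0.003,-0.039,-0.01,10],[7.4,11.9,-1,0.004,-0.038,-0.009,10],[7.2,12,-1.3,0.003,-0.039,-0.01,10],[7.1,12.1,-1.6,0.004,-0.038,-0.009,10]]
  ]
}}

```text
time: 16.33
ee_pos: [324.8, -161.3, 419.9]
tcp_rot: [[-0.985, 0.105, -0.139], [0.103, 0.995, 0.015], [0.14, 0.001, -0.99]]
contact_force: [-0.0, -0.3, -2.0]
opening: 18.1
finger_force: 107.8
```

Emit:
{"name": "drive_tool", "arguments": {
  "steps": [
    [[-8.2,12.7,5.7,-0.001,-0.045,-0.018,10],[-8.2,12.5,6.1,-0.001,-0.044,-0.018,10],[-8.2,12.4,6.4,-0.001,-0.045,-0.018,10],[-8.1,12.2,6.8,-0.001,-0.044,-0.018,10],[-8,12,7.2,-0.001,-0.045,-0.018,10],[-7.8,11.9,7.6,-0.001,-0.044,-0.017,10],[-7.7,11.8,7.9,-0.001,-0.045,-0.018,10],[-7.6,11.6,8.2,-0.001,-0.044,-0.017,10],[-7.4,11.5,8.6,-0.002,-0.045,-0.018,10],[0,0,0,0,0,0,10]]
  ]
}}

```text
time: 17.17
ee_pos: [401.8, -53.9, 357.3]
tcp_rot: [[-0.965, -0.056, 0.257], [-0.053, 0.998, 0.016], [-0.257, 0.002, -0.966]]
contact_force: [0.4, -0.4, -1.6]
opening: 18.0
finger_force: 107.8
```

```bash
python3 - <<'E'
from h import *
for _ in range(3): I,D=ctrl.camera("scene")
J,D2=ctrl.camera("top")
s=ctrl.state();b,t=hookpts(s["ee_pos"],s["tcp_rot"]);print(s["ee_pos"],s["contact_force"],s["tcp_rot"].round(3),s["joints"].round(3))
print("bend",b.round(1),S(b).round(1),"tip",t.round(1),proj("scene",b),proj("scene",t),proj("top",b),proj("top",t))
a=cv2.resize(I[150:330,200:400,::-1],(400,360));c=cv2.resize(J[150:290,240:400,::-1],(400,350));c=cv2.copyMakeBorder(c,0,10,0,0,0)
cv2.imwrite("pics/c3.png",np.hstack([a,c]))
p,R=tcp_for(W(150,-38,182),3.1,45);plan([(p,R,9)])
E
```

```text
[403.19170964 -56.04044858 359.85546353] [-0.50463082 -0.01322266 -1.4947347 ] [[-0.965 -0.054  0.257]
 [-0.052  0.999  0.014]
 [-0.257  0.    -0.966]] [-0.295 -0.162  2.08   0.106  0.982 -1.968]
bend [544.3 -48.4 217.9] [ 19.7 -38.3 217.9] tip [498.4 -50.8 172.1] (np.float64(283.4222192348457), np.float64(214.1222928222877)) (np.float64(267.67614274635537), np.float64(235.9307098278383)) (np.float64(297.264638221763), np.float64(209.60765281669433)) (np.float64(297.4241064808977), np.float64(226.67038363948208))
[-12.9, 0.0, 7.6, 0.0, -0.0, -0.0] 
[-12.9, 0.1, 7.6, 0.0, -0.0, -0.0] 
[-12.9, 0.0, 7.6, 0.0, -0.0, -0.0] 
[-12.9, 0.1, 7.6, 0.0, -0.0, -0.0] 
[-13.0, 0.0, 7.6, 0.0, -0.0, -0.0] 
[-12.9, 0.1, 7.6, 0.0, -0.0, -0.0] 
[-13.0, 0.0, 7.6, 0.0, -0.001, -0.0] 
[-12.9, 0.1, 7.6, 0.0, -0.0, -0.0] 
[-13.0, 0.0, 7.6, 0.0, -0.001, -0.0] 
9 rows end [533.1 -48.6 323.7]
```

View pics/c3.png

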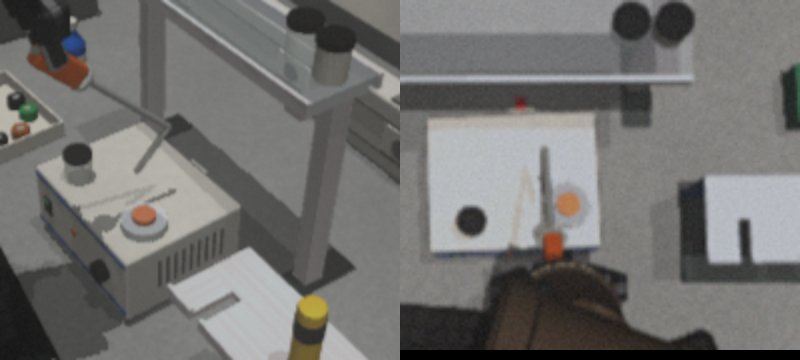

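The bend shows at scene (283,213) and top (297,209), as predicted, so the hook model is accurate. Inserting now.

Emit:
{"name": "drive_tool", "arguments": {
  "steps": [
    [[-8,0,4.7,0,0,0,10],[-12.9,0.1,7.6,0,0,0,10],[-13.9,0,8.2,0,0,0,10],[-13.9,0.1,8.2,0,0,0,10],[-13.9,0,8.2,0,0,0,10],[-13.9,0.1,8.2,0,0,0,10],[-12.9,0,7.6,0,0,0,10],[-12.9,0.1,7.6,0,0,0,10],[-9,0,5.3,0,0,0,10],[-5,0,2.8,0,0,0,10]]
  ]
}}

```text
time: 18.2
ee_pos: [534.6, -48.4, 323.1]
tcp_rot: [[-0.965, -0.054, 0.257], [-0.052, 0.999, 0.015], [-0.257, 0.001, -0.966]]
contact_force: [0.4, -0.9, -1.1]
opening: 18.0
finger_force: 108.0
```

Emit:
{"name": "drive_tool", "arguments": {
  "steps": [
    [[0,0,0,0,0,0,10],[0,0,0,0,0,0,10],[0,0,0,0,0,0,10],[0,0,0,0,0,0,10],[0,0,0,0,0,0,10],[0,0,0,0,0,0,10],[0,0,0,0,0,0,10],[0,0,0,0,0,0,10],[0,0,0,0,0,0,10],[0,0,0,0,0,0,10]]
  ]
}}

```text
time: 19.03
ee_pos: [533.2, -48.1, 323.9]
tcp_rot: [[-0.965, -0.054, 0.258], [-0.052, 0.999, 0.015], [-0.258, 0.001, -0.966]]
contact_force: [-0.6, 0.9, -2.0]
opening: 18.1
finger_force: 107.9
```

```bash
python3 - <<'E'
from h import *
s=ctrl.state();b,t=hookpts(s["ee_pos"],s["tcp_rot"]);print(s["ee_pos"],s["contact_force"],s["qd"].round(3))
print("bend",b.round(1),S(b).round(1),"tip",S(t).round(1))
L=[(*tcp_for(W(156,-38,77),3.1,45),10),(*tcp_for(W(156,-13.5,77),3.1,45),10)];plan(L)
E
```

```text
[533.17809279 -48.10349512 323.90087199] [-0.5840875   0.86677979 -2.02573382] [ 0.002  0.002 -0.001  0.    -0.001 -0.001]
bend [674.5 -40.3 182.2] [150.1 -37.4 182.2] tip [104.1 -37.3 136.3]
[2.2, -0.1, 10.3, 0.0, -0.0, 0.0] 
[2.2, -0.1, 10.3, 0.0, -0.0, 0.0] 
[2.1, -0.0, 10.3, 0.0, -0.0, 0.0] 
[2.2, -0.1, 10.3, 0.0, -0.0, 0.0] 
[2.1, -0.0, 10.3, 0.0, -0.0, 0.0] 
[2.2, -0.1, 10.3, 0.0, -0.0, 0.0] 
[2.1, -0.0, 10.3, 0.0, -0.0, 0.0] 
[2.2, -0.1, 10.4, 0.0, -0.0, 0.0] 
[2.1, -0.0, 10.3, 0.0, -0.0, 0.0] 
[2.2, -0.1, 10.4, 0.001, -0.0, 0.0] 
---
[-0.0, 2.5, -0.0, -0.0, -0.0, 0.0] 
[-0.0, 2.4, -0.0, -0.0, -0.0, 0.0] 
[-0.0, 2.5, -0.0, -0.0, -0.0, 0.0] 
[-0.0, 2.4, -0.0, -0.0, -0.0, 0.0] 
[-0.0, 2.5, -0.0, -0.0, -0.0, 0.0] 
[-0.0, 2.4, -0.0, -0.0, -0.0, 0.0] 
[-0.0, 2.5, -0.0, -0.0, -0.0, 0.0] 
[-0.0, 2.4, -0.0, -0.0, -0.0, 0.0] 
[-0.0, 2.5, -0.0, -0.0, -0.0, 0.0] 
[-0.0, 2.4, -0.0, -0.0, -0.0, 0.0] 
---
20 rows end [537.7 -23.9 218.6]
```

Emit:
{"name": "drive_tool", "arguments": {
  "steps": [
    [[1.5,0,6,0,0,0,10],[2.2,0,10.3,0,0,0,10],[2.2,-0.1,11.8,0,0,0,10],[2.3,-0.1,11.8,0,0,0,10],[2.3,-0.1,11.8,0,0,0,10],[2.3,-0.1,11.8,0,0,0,10],[2.3,-0.1,11.8,0,0,0,10],[2.2,-0.1,11.4,0,0,0,10],[2.2,0,10.3,0,0,0,10],[2,0,6.3,0,0,0,10]]
  ]
}}

```text
time: 19.87
ee_pos: [538.6, -48.2, 217.0]
tcp_rot: [[-0.965, -0.054, 0.257], [-0.052, 0.999, 0.015], [-0.257, 0.001, -0.966]]
contact_force: [0.4, 0.3, -2.1]
opening: 18.1
finger_force: 107.9
```

Emit:
{"name": "drive_tool", "arguments": {
  "steps": [
    [[0,0,0,0,0,0,10],[0,0,0,0,0,0,10],[0,3,0,0,0,0,10],[0,3.5,0,0,0,0,10],[0,3.5,0,0,0,0,10],[0,3.5,0,0,0,0,10],[0,3.5,0,0,0,0,10],[0,3.5,0,0,0,0,10],[0,2.5,0,0,0,0,10],[0,1,0,0,0,0,10]]
  ]
}}

```text
time: 20.7
ee_pos: [537.8, -23.9, 218.6]
tcp_rot: [[-0.965, -0.055, 0.258], [-0.053, 0.998, 0.015], [-0.258, 0.001, -0.966]]
contact_force: [-0.3, 0.6, -0.9]
opening: 17.8
finger_force: 107.9
```

```bash
python3 - <<'E'
from h import *
for _ in range(6): I,D=ctrl.camera("top")
s=ctrl.state();b,t=hookpts(s["ee_pos"],s["tcp_rot"]);print(s["ee_pos"],s["contact_force"],s["wrist_torque"].round(3),s["qd"].round(3))
print("bend",b.round(1),S(b).round(1),"tip",S(t).round(1),proj("top",b))
J,_=ctrl.camera("scene")
a=cv2.resize(J[150:300,220:370,::-1],(400,400));c=cv2.resize(I[150:250,240:340,::-1],(400,400),interpolation=cv2.INTER_CUBIC);cv2.imwrite("pics/c4.png",np.hstack([a,c]))
plan([(*tcp_for(b+[0,0,8],3.1,45),10)])
E
```

```text
[537.86262347 -24.49518663 218.54519741] [-0.13081662 -0.21104884 -1.84843722] [0.038 0.241 0.026] [-0.001  0.001 -0.001  0.002 -0.001  0.001]
bend [679.2 -16.7  76.8] [156.1 -14.1  76.8] tip [110.1 -14.   30.9] (np.float64(287.26445433716685), np.float64(175.94254956677213))
[-0.2, 0.0, -0.8, 0.0, -0.0, -0.0] 
[-0.2, 0.0, -0.8, 0.0, -0.0, -0.0] 
[-0.2, 0.0, -0.8, 0.0, -0.0, -0.0] 
[-0.2, 0.0, -0.8, 0.0, -0.0, -0.0] 
[-0.2, 0.0, -0.7, 0.0, -0.0, -0.0] 
[-0.2, 0.0, -0.8, 0.0, -0.0, -0.0] 
[-0.2, 0.0, -0.7, 0.0, -0.0, -0.0] 
[-0.2, 0.0, -0.8, 0.0, -0.0, -0.0] 
[-0.2, 0.1, -0.7, 0.0, -0.0, -0.0] 
[-0.2, 0.0, -0.8, 0.001, -0.001, -0.0] 
---
10 rows end [537.8 -24.4 226.5]
```

View pics/c4.png

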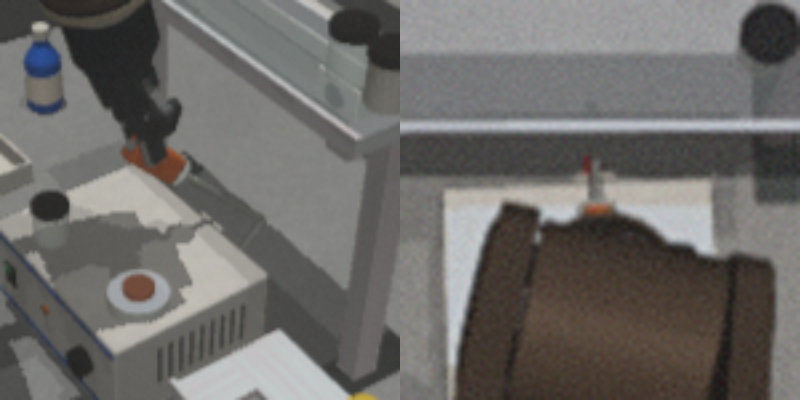

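The shaft sits right over the toggle, with red beside it at crop (587,162). Contact should come after about 11 mm of lift. Lifting slowly.

Emit:
{"name": "drive_tool", "arguments": {
  "steps": [
    [[-0.3,0,-1,0,0,0,10],[-0.3,0,-1,0,0,0,10],[-0.3,0,-1,0,0,0,10],[-0.3,0,-1,0,0,0,10],[-0.3,0,-1,0,0,0,10],[-0.3,0,-1,0,0,0,10],[-0.3,0,-1,0,0,0,10],[-0.3,0,-1,0,0,0,10],[0,0,0,0,0,0,10],[0,0,0,0,0,0,10]]
  ]
}}

```text
time: 21.88
ee_pos: [538.1, -24.4, 227.0]
tcp_rot: [[-0.965, -0.054, 0.258], [-0.052, 0.999, 0.015], [-0.258, 0.001, -0.966]]
contact_force: [-1.0, -0.3, -1.1]
opening: 18.1
finger_force: 107.9
```

Emit:
{"name": "drive_tool", "arguments": {
  "steps": [
    [[-0.3,0,-1,0,0,0,10],[-0.3,0,-1,0,0,0,10],[-0.3,0,-1,0,0,0,10],[-0.3,0,-1,0,0,0,10],[-0.3,0,-1,0,0,0,10],[-0.3,0,-1,0,0,0,10],[-0.3,0,-1,0,0,0,10],[-0.3,0,-1,0,0,0,10],[0,0,0,0,0,0,10],[0,0,0,0,0,0,10]]
  ]
}}

```text
time: 22.72
ee_pos: [538.3, -24.4, 235.2]
tcp_rot: [[-0.965, -0.054, 0.258], [-0.052, 0.999, 0.015], [-0.258, 0.001, -0.966]]
contact_force: [0.8, 0.4, -4.2]
opening: 17.7
finger_force: 107.7
```

Emit:
{"name": "drive_tool", "arguments": {
  "steps": [
    [[-0.3,0,-1,0,0,0,10],[-0.3,0,-1,0,0,0,10],[-0.3,0,-1,0,0,0,10],[-0.3,0,-1,0,0,0,10],[-0.3,0,-1,0,0,0,10],[-0.3,0,-1,0,0,0,10],[-0.3,0,-1,0,0,0,10],[-0.3,0,-1,0,0,0,10],[0,0,0,0,0,0,10],[0,0,0,0,0,0,10]]
  ]
}}

```text
time: 23.55
ee_pos: [538.7, -24.3, 243.7]
tcp_rot: [[-0.965, -0.054, 0.258], [-0.052, 0.999, 0.015], [-0.259, 0.0, -0.966]]
contact_force: [1.7, 0.5, -3.4]
opening: 17.8
finger_force: 107.5
```

```bash
cat > chk.py <<'E'
from h import *
F=[]
for _ in range(5): I,D=ctrl.camera("top");F.append(ctrl.state()["contact_force"])
s=ctrl.state();b,t=hookpts(s["ee_pos"],s["tcp_rot"]);print("F",np.mean(F,0).round(2),s["ee_pos"].round(1),"bend",S(b).round(1),"tip",S(t).round(1),"T",s["time"])
m=(I[...,0].astype(int)-I[...,1:].max(-1)>35);m[:175]=0;m[200:]=0;m[:,:275]=0;m[:,:]&=True;m[:,300:]=0
P=cloud("top",D);v,u=np.where(m)
for a in sorted(zip(u.tolist(),v.tolist(),P[m].round(0).tolist()),key=lambda k:k[1]): print(a)
E
python3 chk.py
```

```text
F [ 2.59  0.09 -3.24] [538.6 -24.3 243.6] bend [156.8 -14.  101.9] tip [110.8 -13.9  55.9] T 23.8
(286, 188, [640.0, -13.0, 68.0])
(286, 189, [636.0, -13.0, 70.0])
(286, 190, [632.0, -13.0, 74.0])
(286, 191, [629.0, -13.0, 69.0])
(286, 192, [625.0, -14.0, 75.0])
(287, 192, [625.0, -17.0, 76.0])
(288, 199, [573.0, -20.0, 233.0])
(289, 199, [573.0, -23.0, 233.0])
```

Emit:
{"name": "drive_tool", "arguments": {
  "steps": [
    [[-0.25,0,-1,0,0,0,10],[-0.25,0,-1,0,0,0,10],[-0.25,0,-1,0,0,0,10],[-0.25,0,-1,0,0,0,10],[-0.25,0,-1,0,0,0,10],[-0.25,0,-1,0,0,0,10],[-0.25,0,-1,0,0,0,10],[-0.25,0,-1,0,0,0,10],[-0.25,0,-1,0,0,0,10],[0,0,0,0,0,0,10]]
  ]
}}

```text
time: 24.63
ee_pos: [538.2, -24.3, 253.0]
tcp_rot: [[-0.965, -0.054, 0.258], [-0.052, 0.999, 0.015], [-0.258, 0.001, -0.966]]
contact_force: [1.2, 0.4, -1.7]
opening: 18.2
finger_force: 107.7
```

Emit:
{"name": "drive_tool", "arguments": {
  "steps": [
    [[-0.25,0,-0.5,0,0,0,10],[-0.25,0,-0.5,0,0,0,10],[-0.25,0,-0.5,0,0,0,10],[-0.25,0,-0.5,0,0,0,10],[-0.1,0,-0.5,0,0,0,10],[-0.1,0,-0.5,0,0,0,10],[0,0,0,0,0,0,10],[0,0,0,0,0,0,10],[0,0,0,0,0,0,10],[0,0,0,0,0,0,10]]
  ]
}}

```text
time: 25.47
ee_pos: [538.8, -24.4, 256.0]
tcp_rot: [[-0.965, -0.054, 0.258], [-0.052, 0.999, 0.015], [-0.258, 0.001, -0.966]]
contact_force: [-0.3, 0.1, -2.5]
opening: 17.9
finger_force: 107.8
```

```bash
python3 chk.py
```

```text
F [ 0.36  0.06 -1.94] [538.8 -24.3 256.1] bend [157.  -13.9 114.3] tip [111.  -13.9  68.4] T 25.7167
(286, 188, [636.0, -13.0, 85.0])
(286, 189, [633.0, -13.0, 84.0])
(286, 190, [629.0, -13.0, 89.0])
(286, 191, [625.0, -13.0, 88.0])
(286, 192, [623.0, -14.0, 83.0])
(287, 192, [623.0, -17.0, 85.0])
(286, 193, [615.0, -14.0, 109.0])
(287, 199, [570.0, -17.0, 248.0])
(288, 199, [571.0, -20.0, 247.0])
```

The contact force is gone and the red reads 84–89 mm high, so the toggle has snapped up. I'll lower the hook to check that it stays.

Emit:
{"name": "drive_tool", "arguments": {
  "steps": [
    [[0.5,0,2,0,0,0,10],[0.5,0,2,0,0,0,10],[0.75,0,3,0,0,0,10],[0.75,0,3,0,0,0,10],[0.75,0,3,0,0,0,10],[0.75,0,3,0,0,0,10],[0.75,0,3,0,0,0,10],[0.5,0,2,0,0,0,10],[0.5,0,2,0,0,0,10],[0,0,0,0,0,0,10]]
  ]
}}

```text
time: 26.55
ee_pos: [539.0, -24.3, 232.0]
tcp_rot: [[-0.965, -0.054, 0.257], [-0.052, 0.999, 0.015], [-0.258, 0.001, -0.966]]
contact_force: [-0.8, 0.6, -1.2]
opening: 18.2
finger_force: 107.8
```

```bash
python3 chk.py
```

```text
F [ 0.02  0.07 -1.28] [539.3 -24.3 232.6] bend [157.6 -14.   90.9] tip [111.6 -13.9  45. ] T 26.8
(286, 189, [637.0, -13.0, 64.0])
(286, 190, [633.0, -13.0, 67.0])
(286, 191, [630.0, -13.0, 63.0])
(286, 192, [626.0, -14.0, 68.0])
(286, 193, [614.0, -14.0, 111.0])
```

It fell back, with the red at 64–68, so the first lift stopped just at the tipping point. I'll lift again, a few mm higher.

Emit:
{"name": "drive_tool", "arguments": {
  "steps": [
    [[-0.4,0,-1.5,0,0,0,10],[-0.4,0,-1.5,0,0,0,10],[-0.4,0,-1.5,0,0,0,10],[-0.4,0,-1.5,0,0,0,10],[-0.4,0,-1.5,0,0,0,10],[-0.4,0,-1.5,0,0,0,10],[-0.4,0,-1.5,0,0,0,10],[-0.4,0,-1.5,0,0,0,10],[-0.4,0,-1.5,0,0,0,10],[-0.4,0,-1.5,0,0,0,10]]
  ]
}}

```text
time: 27.63
ee_pos: [539.4, -24.3, 248.2]
tcp_rot: [[-0.965, -0.054, 0.258], [-0.052, 0.999, 0.015], [-0.259, 0.0, -0.966]]
contact_force: [2.0, -0.1, -3.1]
opening: 18.0
finger_force: 107.6
```

Emit:
{"name": "drive_tool", "arguments": {
  "steps": [
    [[-0.4,0,-1.5,0,0,0,10],[-0.4,0,-1.5,0,0,0,10],[-0.4,0,-1.5,0,0,0,10],[-0.4,0,-1.5,0,0,0,10],[-0.4,0,-1.5,0,0,0,10],[-0.4,0,-1.5,0,0,0,10],[-0.3,0,-1,0,0,0,10],[0,0,0,0,0,0,10],[0,0,0,0,0,0,10],[0,0,0,0,0,0,10]]
  ]
}}

```text
time: 28.47
ee_pos: [539.0, -24.3, 258.1]
tcp_rot: [[-0.965, -0.054, 0.257], [-0.052, 0.999, 0.015], [-0.258, 0.001, -0.966]]
contact_force: [-0.3, -0.4, -1.0]
opening: 17.9
finger_force: 107.9
```

```bash
python3 chk.py
```

```text
F [ 0.03  0.32 -1.42] [539.1 -24.3 258.1] bend [157.3 -13.9 116.4] tip [111.3 -13.9  70.5] T 28.7167
(286, 188, [634.0, -13.0, 96.0])
(287, 188, [615.0, -17.0, 189.0])
(286, 189, [633.0, -13.0, 85.0])
(286, 190, [629.0, -13.0, 87.0])
(286, 191, [625.0, -14.0, 91.0])
(286, 192, [622.0, -14.0, 86.0])
(287, 192, [623.0, -17.0, 86.0])
(286, 193, [614.0, -14.0, 113.0])
(290, 198, [573.0, -26.0, 249.0])
(287, 199, [533.0, -17.0, 463.0])
(288, 199, [532.0, -20.0, 464.0])
(289, 199, [532.0, -22.0, 467.0])
(290, 199, [531.0, -24.0, 472.0])
(291, 199, [531.0, -27.0, 471.0])
```

Emit:
{"name": "drive_tool", "arguments": {
  "steps": [
    [[-0.13,0,-0.5,0,0,0,10],[-0.13,0,-0.5,0,0,0,10],[-0.13,0,-0.5,0,0,0,10],[-0.13,0,-0.5,0,0,0,10],[0,0,0,0,0,0,10],[0,0,0,0,0,0,10],[0,0,0,0,0,0,10],[0,0,0,0,0,0,10],[0,0,0,0,0,0,10],[0,0,0,0,0,0,10]]
  ]
}}

```text
time: 29.55
ee_pos: [539.2, -24.3, 260.3]
tcp_rot: [[-0.965, -0.054, 0.258], [-0.052, 0.999, 0.015], [-0.258, 0.001, -0.966]]
contact_force: [-0.5, -0.3, -1.8]
opening: 17.8
finger_force: 107.9
```

```bash
python3 chk.py
```

```text
F [ 0.03 -0.06 -1.45] [539.2 -24.3 260.3] bend [157.4 -13.9 118.6] tip [111.4 -13.9  72.6] T 29.8
(286, 187, [639.0, -13.0, 87.0])
(286, 188, [635.0, -13.0, 90.0])
(286, 189, [631.0, -13.0, 92.0])
(286, 190, [628.0, -13.0, 93.0])
(286, 191, [626.0, -13.0, 84.0])
(286, 192, [623.0, -14.0, 85.0])
(287, 192, [622.0, -17.0, 91.0])
(286, 193, [615.0, -14.0, 107.0])
(289, 198, [573.0, -23.0, 251.0])
(287, 199, [532.0, -17.0, 467.0])
(288, 199, [532.0, -20.0, 469.0])
(289, 199, [530.0, -22.0, 477.0])
(290, 199, [530.0, -24.0, 481.0])
```

Emit:
{"name": "drive_tool", "arguments": {
  "steps": [
    [[0.5,0,2,0,0,0,10],[0.5,0,2,0,0,0,10],[0.75,0,3,0,0,0,10],[0.75,0,3,0,0,0,10],[0.75,0,3,0,0,0,10],[0.75,0,3,0,0,0,10],[0.75,0,3,0,0,0,10],[0.5,0,2,0,0,0,10],[0,0,0,0,0,0,10],[0,0,0,0,0,0,10]]
  ]
}}

```text
time: 30.63
ee_pos: [539.5, -24.3, 238.6]
tcp_rot: [[-0.965, -0.054, 0.258], [-0.052, 0.999, 0.015], [-0.258, 0.001, -0.966]]
contact_force: [0.5, 0.4, -0.7]
opening: 17.9
finger_force: 107.9
```

```bash
python3 chk.py
```

```text
F [-0.03  0.41 -1.72] [539.6 -24.3 238.9] bend [157.9 -14.   97.2] tip [111.9 -14.   51.2] T 30.8833
(286, 188, [635.0, -13.0, 91.0])
(286, 189, [632.0, -13.0, 90.0])
(286, 190, [629.0, -13.0, 86.0])
(286, 191, [626.0, -13.0, 86.0])
(286, 192, [622.0, -14.0, 91.0])
(286, 193, [613.0, -14.0, 116.0])
(288, 199, [574.0, -20.0, 228.0])
```

Latched: the red holds at 86–91 with the leg 21 mm below it. Withdrawing sideways, up, then back.

Emit:
{"name": "drive_tool", "arguments": {
  "steps": [
    [[0,-1,0,0,0,0,10],[0,-2.5,0,0,0,0,10],[0,-3.5,0,0,0,0,10],[0,-3.5,0,0,0,0,10],[0,-3.5,0,0,0,0,10],[0,-3.5,0,0,0,0,10],[0,-3.5,0,0,0,0,10],[0,-3,0,0,0,0,10],[0,-1,0,0,0,0,10],[0,0,0,0,0,0,10]]
  ]
}}

```text
time: 31.72
ee_pos: [540.9, -49.6, 238.6]
tcp_rot: [[-0.965, -0.054, 0.258], [-0.052, 0.999, 0.014], [-0.258, 0.001, -0.966]]
contact_force: [-0.3, -0.7, -1.6]
opening: 17.7
finger_force: 107.9
```

Emit:
{"name": "drive_tool", "arguments": {
  "steps": [
    [[-0.8,0,-4,0,0,0,10],[-1.7,0,-8,0,0,0,10],[-2.2,0,-10,0,0,0,10],[-2.2,0,-10,0,0,0,10],[-2.2,0,-10,0,0,0,10],[-2.2,0,-10,0,0,0,10],[-2.2,0,-10,0,0,0,10],[-2.2,0,-10,0,0,0,10],[-2.2,0,-10,0,0,0,10],[-1.2,0,-5,0,0,0,10]]
  ]
}}

```text
time: 32.55
ee_pos: [537.3, -49.4, 329.7]
tcp_rot: [[-0.964, -0.055, 0.26], [-0.053, 0.999, 0.014], [-0.26, -0.0, -0.966]]
contact_force: [-0.3, -0.0, -1.4]
opening: 18.3
finger_force: 107.9
```

```bash
python3 - <<'E'
from h import *
for _ in range(5): ctrl.camera("top")
s=ctrl.state();b,t=hookpts(s["ee_pos"],s["tcp_rot"]);print(s["ee_pos"],s["contact_force"],S(b),S(t),s["time"])
p0=np.array([377.96,-289.5,392.1]);R0=pose(-12,-30)
plan([(*tcp_for(W(20,-38,220),3.1,45),10),(*tcp_for((400,-170,235),-6,22),10),(p0,R0,10)])
E
```

```text
[536.56664986 -49.38766604 327.20800479] [-0.08624451 -1.07658712 -1.95130751] [153.32706575 -38.80543257 185.40761265] [107.31095389 -38.77003847 139.49992052] 32.8
[12.0, 0.1, -6.8, 0.0, -0.0, 0.0] 
[12.0, 0.1, -6.8, 0.0, -0.0, 0.0] 
[12.0, 0.1, -6.8, 0.0, -0.0, 0.0] 
[12.0, 0.1, -6.8, 0.0, -0.0, 0.0] 
[12.0, 0.1, -6.7, 0.0, -0.0, 0.0] 
[12.0, 0.1, -6.8, 0.0, -0.0, 0.0] 
[12.0, 0.1, -6.7, 0.0, -0.0, 0.0] 
[12.0, 0.1, -6.8, 0.0, -0.0, 0.0] 
[12.1, 0.1, -6.7, 0.0, -0.001, 0.0] 
[12.0, 0.1, -6.8, 0.001, -0.0, 0.0] 
---
[6.5, -10.2, -7.9, 0.001, 0.04, 0.016] 
[6.7, -10.3, -7.6, 0.001, 0.04, 0.016] 
[6.8, -10.4, -7.3, 0.001, 0.04, 0.016] 
[6.9, -10.6, -7.0, 0.001, 0.04, 0.016] 
[7.1, -10.7, -6.7, 0.001, 0.04, 0.016] 
[7.1, -10.8, -6.4, 0.001, 0.04, 0.016] 
[7.2, -10.9, -6.1, 0.001, 0.04, 0.016] 
[7.3, -11.0, -5.9, 0.001, 0.04, 0.016] 
[7.3, -11.2, -5.5, 0.001, 0.04, 0.016] 
[7.4, -11.3, -5.3, 0.001, 0.04, 0.016] 
---
[-6.9, -12.1, 1.9, -0.003, 0.038, 0.01] 
[-7.1, -12.0, 1.6, -0.004, 0.038, 0.01] 
[-7.3, -12.0, 1.3, -0.003, 0.039, 0.01] 
[-7.4, -11.9, 1.0, -0.004, 0.038, 0.01] 
[-7.6, -11.8, 0.7, -0.003, 0.039, 0.01] 
[-7.7, -11.8, 0.3, -0.004, 0.038, 0.01] 
[-7.8, -11.7, -0.0, -0.003, 0.039, 0.01] 
[-7.9, -11.6, -0.4, -0.004, 0.038, 0.01] 
[-8.1, -11.6, -0.7, -0.003, 0.039, 0.01] 
[-8.1, -11.4, -1.0, -0.003, 0.038, 0.009] 
---
30 rows end [ 377.9 -289.5  392.1]
```

Emit:
{"name": "drive_tool", "arguments": {
  "steps": [
    [[12,0.1,-6.8,0,0,0,10],[12,0.1,-6.8,0,0,0,10],[12,0.1,-6.8,0,0,0,10],[12,0.1,-6.8,0,0,0,10],[12,0.1,-6.8,0,0,0,10],[12,0.1,-6.8,0,0,0,10],[12,0.1,-6.8,0,0,0,10],[12,0.1,-6.8,0,0,0,10],[12,0.1,-6.8,0,0,0,10],[12,0.1,-6.8,0,0,0,10]]
  ]
}}

```text
time: 33.63
ee_pos: [401.6, -55.7, 362.5]
tcp_rot: [[-0.965, -0.054, 0.258], [-0.052, 0.999, 0.014], [-0.258, 0.0, -0.966]]
contact_force: [-0.0, -0.3, -1.3]
opening: 18.0
finger_force: 107.9
```

Emit:
{"name": "drive_tool", "arguments": {
  "steps": [
    [[6.5,-10.2,-7.9,0.001,0.04,0.016,10],[6.7,-10.3,-7.6,0.001,0.04,0.016,10],[6.8,-10.4,-7.3,0.001,0.04,0.016,10],[6.9,-10.6,-7,0.001,0.04,0.016,10],[7.1,-10.7,-6.7,0.001,0.04,0.016,10],[7.1,-10.8,-6.4,0.001,0.04,0.016,10],[7.2,-10.9,-6.1,0.001,0.04,0.016,10],[7.3,-11,-5.9,0.001,0.04,0.016,10],[7.3,-11.2,-5.5,0.001,0.04,0.016,10],[7.4,-11.3,-5.3,0.001,0.04,0.016,10]]
  ]
}}

```text
time: 34.47
ee_pos: [324.2, -162.5, 422.0]
tcp_rot: [[-0.985, 0.106, -0.14], [0.105, 0.994, 0.015], [0.141, 0.0, -0.99]]
contact_force: [-0.5, -0.5, -1.2]
opening: 17.7
finger_force: 107.9
```

Emit:
{"name": "drive_tool", "arguments": {
  "steps": [
    [[-6.9,-12.1,1.9,-0.003,0.038,0.01,10],[-7.1,-12,1.6,-0.004,0.038,0.01,10],[-7.3,-12,1.3,-0.003,0.039,0.01,10],[-7.4,-11.9,1,-0.004,0.038,0.01,10],[-7.6,-11.8,0.7,-0.003,0.039,0.01,10],[-7.7,-11.8,0.3,-0.004,0.038,0.01,10],[-7.8,-11.7,0,-0.003,0.039,0.01,10],[-7.9,-11.6,-0.4,-0.004,0.038,0.01,10],[-8.1,-11.6,-0.7,-0.003,0.039,0.01,10],[-8.1,-11.4,-1,-0.003,0.038,0.009,10]]
  ]
}}

```text
time: 35.3
ee_pos: [377.7, -289.9, 393.0]
tcp_rot: [[-0.846, 0.208, -0.49], [0.18, 0.978, 0.105], [0.502, 0.001, -0.865]]
contact_force: [0.0, 0.3, -1.2]
opening: 18.3
finger_force: 107.9
```

```bash
python3 - <<'E'
from h import *
for _ in range(5): I,D=ctrl.camera("top")
s=ctrl.state();b,t=hookpts(s["ee_pos"],s["tcp_rot"]);print(s["ee_pos"],s["contact_force"],s["tcp_rot"].round(3),b.round(1),t.round(1),s["time"])
P=cloud("top",D);m=(I[...,0].astype(int)-I[...,1:].max(-1)>35);m[:175]=0;m[197:]=0;m[:,:275]=0;m[:,300:]=0;print(np.median(P[m],0))
Z=P[...,2];k=((abs(Z-112)<6)&(P[...,0]<800)&(abs(P[...,1])<250)).astype(np.uint8);n,l,st,c=cv2.connectedComponentsWithStats(k);i=1+np.argmax(st[1:,4]);print("supply",cv2.minAreaRect(P[l==i][:,:2].astype(np.float32)))
R=pose(-12,-30)
plan([((378,-289.6,252.3),R,10),((462.4,-288,252.3),R,10)])
E
```

```text
[ 377.65696517 -289.13497292  393.00260425] [ 0.39095734 -0.25744563 -1.10804851] [[-0.847  0.207 -0.489]
 [ 0.179  0.978  0.104]
 [ 0.5    0.001 -0.866]] [ 377.8 -289.   192.7] [ 314.2 -275.5  192.7] 35.55
[628.83132267 -19.89861509  91.13148135]
supply ((522.4345703125, -11.418243408203125), (183.32260131835938, 219.84634399414062), 2.9910147190093994)
[-7.1, -0.0, 12.2, 0.0, 0.0, 0.0] 
[-7.1, -0.1, 12.2, 0.0, 0.0, 0.0] 
[-7.1, -0.0, 12.2, 0.0, 0.0, 0.0] 
[-7.1, -0.1, 12.2, 0.0, 0.0, 0.0] 
[-7.0, -0.0, 12.1, 0.0, 0.0, 0.0] 
[-7.1, -0.1, 12.2, 0.0, 0.0, 0.0] 
[-7.0, -0.0, 12.1, 0.0, 0.0, 0.0] 
[-7.1, -0.1, 12.2, 0.0, 0.0, 0.0] 
[-7.0, -0.0, 12.1, 0.0, 0.0, 0.0] 
[-7.1, -0.1, 12.2, 0.0, 0.0, 0.001] 
---
[-7.1, 1.9, -4.1, 0.0, 0.0, -0.0] 
[-7.1, 1.9, -4.1, 0.0, 0.0, -0.0] 
[-7.1, 1.9, -4.1, 0.0, 0.0, -0.0] 
[-7.1, 1.9, -4.1, 0.0, 0.0, -0.0] 
[-7.1, 1.9, -4.1, 0.0, 0.0, -0.0] 
[-7.1, 1.9, -4.1, 0.0, 0.0, -0.0] 
[-7.1, 1.9, -4.1, 0.0, 0.0, -0.0] 
[-7.2, 2.0, -4.1, 0.0, 0.0, -0.0] 
[-7.1, 1.9, -4.2, 0.0, 0.0, -0.0] 
[-7.2, 2.0, -4.1, 0.0, 0.0, -0.0] 
---
20 rows end [ 462.4 -288.   252.3]
```

The toggle is at z≈91 and the supply hasn't moved. Going back to the rack.

Emit:
{"name": "drive_tool", "arguments": {
  "steps": [
    [[-5,0,8.6,0,0,0,10],[-7.1,-0.1,12.2,0,0,0,10],[-7.9,0,13.6,0,0,0,10],[-7.9,-0.1,13.6,0,0,0,10],[-7.9,0,13.6,0,0,0,10],[-7.9,-0.1,13.6,0,0,0,10],[-7.9,0,13.6,0,0,0,10],[-7.9,-0.1,13.6,0,0,0,10],[-7.1,0,12.2,0,0,0,10],[-4,-0.1,7,0,0,0,10]]
  ]
}}

```text
time: 36.38
ee_pos: [377.7, -289.2, 250.9]
tcp_rot: [[-0.847, 0.207, -0.49], [0.179, 0.978, 0.104], [0.501, 0.001, -0.866]]
contact_force: [-0.3, -0.6, -1.4]
opening: 17.7
finger_force: 108.0
```

```bash
python3 - <<'E'
from h import *
for _ in range(5): I,D=ctrl.camera("wrist")
s=ctrl.state();b,t=hookpts(s["ee_pos"],s["tcp_rot"]);print(s["ee_pos"],s["contact_force"],b.round(1),t.round(1))
R=pose(-12,-30);plan([((462.4,-288,252.3),R,10)])
E
```

```text
[ 378.68605521 -290.17018914  252.81155012] [ 0.64278502 -0.24855386  0.00667449] [ 378.8 -290.2   52.5] [ 315.3 -276.8   52.5]
[-7.1, 1.9, -4.0, -0.0, 0.0, 0.0] 
[-7.1, 2.0, -4.0, -0.0, 0.0, 0.0] 
[-7.1, 1.9, -4.0, -0.0, 0.0, 0.0] 
[-7.1, 2.0, -4.0, -0.0, 0.0, 0.0] 
[-7.1, 1.9, -4.0, -0.0, 0.0, 0.0] 
[-7.1, 2.0, -4.0, -0.0, 0.0, 0.0] 
[-7.1, 1.9, -4.1, -0.0, 0.0, 0.0] 
[-7.0, 2.0, -4.0, -0.0, 0.0, 0.0] 
[-7.1, 1.9, -4.1, -0.0, 0.0, 0.0] 
[-7.0, 2.0, -4.0, -0.0, 0.001, 0.001] 
---
10 rows end [ 462.4 -288.   252.3]
```

Emit:
{"name": "drive_tool", "arguments": {
  "steps": [
    [[-5,1.4,-2.8,0,0,0,10],[-7.1,2,-4,0,0,0,10],[-7.5,2,-4.3,0,0,0,10],[-7.5,2,-4.3,0,0,0,10],[-7.5,2,-4.3,0,0,0,10],[-7.5,2.1,-4.3,0,0,0,10],[-7.5,2.1,-4.3,0,0,0,10],[-7.5,2.1,-4.3,0,0,0,10],[-7.5,2.1,-4.3,0,0,0,10],[-6,1.6,-3.5,0,0,0,10]]
  ]
}}

```text
time: 37.47
ee_pos: [463.1, -287.9, 251.5]
tcp_rot: [[-0.847, 0.207, -0.489], [0.179, 0.978, 0.104], [0.5, 0.0, -0.866]]
contact_force: [-4.1, -1.1, -3.3]
opening: 17.8
finger_force: 107.6
```

Emit:
{"name": "drive_tool", "arguments": {
  "steps": [
    [[0,0,0,0,0,0,10],[-1,0,1.7,0,0,0,10],[-1,0,1.7,0,0,0,10],[-1,0,1.7,0,0,0,10],[-1,0,1.7,0,0,0,10],[-1,0,1.7,0,0,0,10],[-0.5,0,0.9,0,0,0,10],[-0.5,0,0.9,0,0,0,10],[0,0,0,0,0,0,10],[0,0,0,0,0,0,10]]
  ]
}}

```text
time: 38.3
ee_pos: [462.1, -288.0, 239.7]
tcp_rot: [[-0.847, 0.207, -0.489], [0.179, 0.978, 0.104], [0.5, 0.0, -0.866]]
contact_force: [-0.5, -0.1, -0.9]
opening: 17.7
finger_force: 108.2
```

Emit:
{"name": "drive_tool", "arguments": {
  "steps": [
    [[-0.3,0,0.4,0,0,0,10],[-0.3,0,0.4,0,0,0,10],[0,0,0,0,0,0,10],[0,0,0,0,0,0,10],[0,0,0,0,0,0,20],[0,0,0,0,0,0,26],[0,0,0,0,0,0,32],[0,0,0,0,0,0,40],[0,0,0,0,0,0,46],[0,0,0,0,0,0,46]]
  ]
}}

```text
time: 39.13
ee_pos: [462.2, -288.0, 238.7]
tcp_rot: [[-0.847, 0.207, -0.489], [0.179, 0.978, 0.104], [0.5, 0.0, -0.866]]
contact_force: [-0.1, -0.5, 0.0]
opening: 46.2
finger_force: 0.0
```

Emit:
{"name": "drive_tool", "arguments": {
  "steps": [
    [[0,0,0,0,0,0,46],[0,0,-4,0,0,0,46],[0,0,-8,0,0,0,46],[0,0,-12,0,0,0,46],[0,0,-16,0,0,0,46],[0,0,-16,0,0,0,46],[0,0,-16,0,0,0,46],[0,0,-16,0,0,0,46],[0,0,-10,0,0,0,46],[0,0,-5,0,0,0,46]]
  ]
}}

```text
time: 39.97
ee_pos: [513.8, -299.0, 329.6]
tcp_rot: [[-0.848, 0.207, -0.488], [0.18, 0.978, 0.103], [0.498, -0.0, -0.867]]
contact_force: [1.0, 0.2, 0.6]
opening: 46.3
finger_force: 0.0
```

```bash
python3 - <<'E'
from h import *
for _ in range(5): I,D=ctrl.camera("wrist")
T,DT=ctrl.camera("top");Sc,_=ctrl.camera("scene");s=ctrl.state();print(s["ee_pos"],s["contact_force"],s["time"])
P=cloud("top",DT);m=(T[...,0].astype(int)-T[...,1:].max(-1)>35);m[:175]=0;m[197:]=0;m[:,:275]=0;m[:,300:]=0;print("toggle",np.median(P[m],0))
cv2.imwrite("pics/f.png",np.hstack([cv2.resize(I[:,:,::-1],(400,300)),cv2.resize(Sc[150:420,200:560,::-1],(400,300))]))
E
```

```text
[ 512.21740745 -298.5858748   327.42317151] [-0.88805967 -0.69589371 -0.547163  ] 40.3167
toggle [628.47708623 -19.89550416  89.79680129]
```

View pics/f.png

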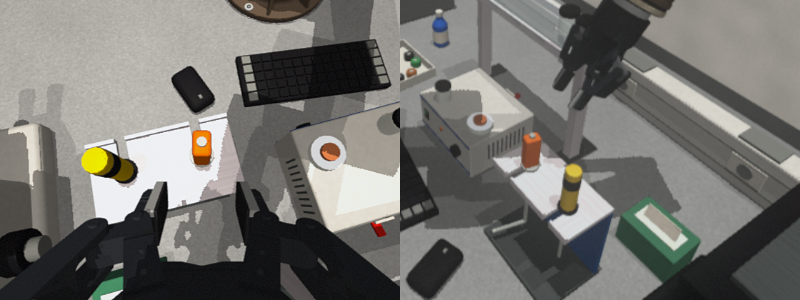

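The hook hangs upright in its slot (scene crop (531,152), leg at (525,225)), the driver, dish and canister are still in place, and the red toggle is up (z≈90, also visible in the wrist view at (380,228)). The gripper is clear of everything.

```bash
python3 -c "
from cell import ctrl
print(ctrl.sign_off())"
```

```text
the job is handed in; nothing more can be done
None
```

The toggle is lifted and latched (it fell back once and held on the second lift), the hook hangs in its slot again with the gripper clear, the supply and everything in view stand where they were, and the job is handed in at about 40 s.

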